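Unlock the stock tray and put the bridge nuts and bumper caps away

TASK

Draw the red lock pin out of its bore, park it in the yellow side notch hanging by its knob, and then pull the tray all the way out from under its steel housing. Stand every silver bridge nut upright on the floor of the blue bay and every black bumper cap upright on the floor of the yellow bay, and with all of them in, slide the tray fully home without slamming it, leaving the pin parked in the notch. Leave the puller, the drift and the can alone.

Things in the scene. Friction and masses are not known exactly. Their poses are not given: they have to be found in the camera images.
- locker: Fixed grey steel stock housing on a plywood base board. Origin on the work surface (z=0) under the middle of the housing's open end; own +y runs into the housing, own -y is the way the tray comes out, own -x faces the robot side. Housing 194 mm wide (x), 222 mm deep (y 0 to 222), roof underside at z=72, roof top z=82: a low overhang. Base board x -105 to 105, y -270 to 220, 12 mm thick.
- bore (a point): Centre of the 18 mm lock bore, at the top face (z=82 mm) of the 12 mm thick dark steel lock plate beside the housing's mouth on the robot side. The bore continues through an ear of the tray beneath (ear z 48 to 58); with the pin in it the tray cannot move. Axis vertical. Axes as the locker's.
- notch (a point): Parking point of the side notch, at the top face (z=82 mm) of the yellow fork plate on the housing's robot side: a straight slot 18 mm wide (in the locker's y) and 12 mm thick, open towards the locker's -x; its closed end lies 16 mm to +x of this point and its open mouth 35 mm to -x. Prongs 21 mm wide. Axes as the locker's.
- pin: Loose lock pin: red round knob 30 mm dia, 30 mm tall, on a steel shank 14 mm dia, 50 mm long. Origin at the centre of the knob's underside (which rests on the plate), z up the knob. Starts fully in the bore.
- tray (a joint): Slide of the aluminium tray, m: 0 = fully home under the roof, 0.22 = fully out (stop); moves along the locker's -y. It stays where it is left (2 N friction).
- grip (a point): Top centre (z=85 mm) of the tray's black upright grip tab: 50 mm wide (locker x), 12 mm thick (locker y), clear down to z=26 mm, with a 34 mm gap between it and the tray's front plate (top at z=58). Rides with the tray; axes as the locker's.
- nut_bay (a point): Centre of the floor (z=20 mm) of the tray's blue-floored bay, nearest the grip: inside 150 mm (locker x) by 93 mm (locker y), side walls and divider rise 25 mm above the floor, front plate 38 mm. Rides with the tray.
- cap_bay (a point): Centre of the floor (z=20 mm) of the tray's yellow-floored bay, behind the divider: inside 150 mm (locker x) by 92 mm (locker y), walls 25 mm. Rides with the tray.
- puller: Bystander: red tensioner puller, 68 mm dia, 107 mm tall with a brass nipple, origin under its centre. Leave alone.
- drift: Bystander: white nylon drift standing on end, 32 mm dia, 110 mm tall, origin under its centre. Leave alone.
- paste: Bystander: white can of paste, 60 mm dia, 90 mm tall, origin under its centre. Leave alone.
- nut1: Silver hexagonal bridge nut, 36 mm across flats, 41.5 mm across corners, 40 mm tall, about 180 g, standing; origin at the centre of its underside, z up; own x points at a corner, so flats face own y and every 60 degrees from it. May be absent.
- nut2: Silver hexagonal bridge nut, 36 mm across flats, 41.5 mm across corners, 40 mm tall, about 180 g, standing; origin at the centre of its underside, z up; own x points at a corner, so flats face own y and every 60 degrees from it. May be absent.
- nut3: Silver hexagonal bridge nut, 36 mm across flats, 41.5 mm across corners, 40 mm tall, about 180 g, standing; origin at the centre of its underside, z up; own x points at a corner, so flats face own y and every 60 degrees from it. May be absent.
- cap1: Black rubber bumper cap, round, 36 mm dia up to 28 mm height, then a bevel to the 36 mm high top, about 60 g, standing; origin at the centre of its underside, z up. May be absent.
- cap2: Black rubber bumper cap, round, 36 mm dia up to 28 mm height, then a bevel to the 36 mm high top, about 60 g, standing; origin at the centre of its underside, z up. May be absent.
- cap3: Black rubber bumper cap, round, 36 mm dia up to 28 mm height, then a bevel to the 36 mm high top, about 60 g, standing; origin at the centre of its underside, z up. May be absent.
Not all that is in view belongs to the job. What is shaped like the cap3 but pink or turquoise is not meant.

How it is judged:
By the outcome, as a careful person would: the job done as asked, in the order asked, and still so for the second after the job is handed in, with the robot touching nothing.
Of nut1, nut2, nut3, cap1, cap2, cap3 only 4 to 6 are there at a start; the rules pass over those that are not, and their reading is None.
At some moment in a run one of nut1, nut2, nut3, cap1, cap2, cap3 may be knocked a few centimetres aside while the robot is not near it.
It also fails if it takes over 210 s, if anything falls off the work surface, if the arm or the gripper's body presses on something with over 40 N, if the wrist force passes 120 N, or if a joint passes its speed limit or range.

ROBOT

A 6-joint arm with a two-finger parallel gripper is mounted at the origin on the work surface. World frame = base frame: x ahead of the robot, y to its left, z up, the work surface at z = 0. Lengths are in m, angles in degrees, forces in N, time in s.
With the tool pointing down it reaches from about 0.3 to 0.875 m from the base axis. Payload 6.4 kg.
Tool frame: the origin (TCP) lies between the finger pads; the fingertips stand 22 mm ahead of it and the grasp point (between the pads) lies 3 mm ahead of it; z points along the fingers, y is the line along which they close (so a half turn about z gives the same grasp; the last joint's range is limited). The gripper opens to 88 mm and grips with 3 to 60 N. Pads are 18 mm wide; open, the fingers measure 123 mm over their backs; the gripper's body (75 mm by 187 mm) begins 45 mm behind the grasp point.
Start: joints at [64.383, 10.359, 92.074, -0, 77.567, -11.82], TCP at [0.137, 0.558, 0.231] pointing down, gripper open.
Joint ranges: [-171.53, 171.53], [-51.25, 118.39], [17.06, 147.69], [-65.23, 245.23], [0, 150.52], [-178.68, 178.68]. Speed limits (degrees/s): [147.25, 147.25, 172.46, 180, 180, 180].

INTERFACE

Orientations are given as [roll, pitch, yaw] about the fixed x, y, z axes, in that order (R = Rz(yaw) Ry(pitch) Rx(roll)).
In Python, from bench import arm gives the robot as it stands.
- The arm moves only by the shell command python3 -m inch 'ROWS' [FORCE]. ROWS is JSON, a list of rows, each a list of 3 entries, a list of its own where there are three numbers: the finger opening in mm, from 0 to 88.1, then the shift along the tool's x, y, z in units of 50 mm (1.0 is 50 mm), then the turn, a rotation vector about the tool's x, y, z in units of 10 degrees (1.0 is 10 degrees). In form: [[hand, [tx, ty, tz], [rx, ry, rz]], ...]. A call has 1 to 5 rows; each row shifts and turns the commanded pose from where the row before left it, along the tool's axes as they then stand; what a row does not reach is not made up. A row lasts 1/8 s, in which the tool goes at most 62.5 mm and 10.7 degrees, less where a joint would pass 70% of its speed; a pose out of reach is approached as far as the arm can. A call is refused whole if a number of a shift passes 1 or a number of a turn 1, either way. A call with a gripper value outside its range is refused whole. The fingers move at their own pace and stop on an object; FORCE is the grip in N (left out, the last holds). Time passes only in rows, so rows that do not move let the fingers close. It gives the time, the measured TCP pose, the force, the opening and the grip force at its end, in the units of the state.
- arm.state(): the state, without advancing time (a new reading comes with each control period).
- arm.capture(name): name is "scene" or "top"; returns the picture (400x640x3 uint8, blue, green, red); there is no depth.
- arm.camera_params(name): a dict with "K" (3x3 intrinsics, pixels), "view" (4x4, takes a point from world to camera coordinates). Camera axes: x right, y up, looking along -z (the intrinsics and any distortion apply to the point x, -y, -z); pixel columns grow to the right and rows downward; lengths in m; the calibration is good to about 2 mm. A picture is of the moment at which its call begins. camera_params takes no time and is no camera call.
- arm.sign_off(): hands the job in; it is judged then, once.
Trained networks look in the newest picture that a camera, given by its name, has taken for a name from the list of things; names that differ only in an ending like _2 or _b are one class to them, and where a whole thing is asked for, a point or a joint stands for the part that bears it (a point fixed in the world has none). Each returns a list of dicts, best first, with "score" (0 to 1); they miss things now and then, are a little off and sometimes report something else, mostly with a low value. They report only what shows in the picture. A call takes as long as a camera call. They do not tell look-alikes from the thing itself.
- arm.silhouettes(name, camera): "region" (400x640 bool, what is visible of it) and "extent" ([left, top, right, bottom] in pixels, round what is visible of it).
The state is a dict: "time": time; "joint_pos": joint angles; "dq": joint speeds; "tau": joint torques, N m; "tcp_pos": TCP position; "tool_rot": TCP orientation; "force": force on the tool from outside, world axes, zero at the start; "ft_torque": the same for the moment, N m; "grip_width": opening from 0.0 (shut) to 1.0 (fully open); "grasp_force": force on a finger pad.
Only numpy, scipy, OpenCV 4.12 (cv2) and the standard library are available. Lean on these libraries where they do the work, as an engineer would, in place of code of your own. Each camera call takes 0.05 s, during which the arm holds its last target. There are 200 camera calls.

## Working session

There is one attempt and no reset: what is moved stays moved. The work goes in short steps, Python scripts to look and compute and a shell command to move; the robot and the scene stay as the last step left them, time stands still between calls to the robot, and variables do not carry over. Pictures are saved under pics/ and viewed, at most 14 in all, crops included, and the job is handed in when it is done.

```bash
ls; mkdir -p pics; python3 - <<'E'
from bench import arm
import cv2,numpy as np
for n in ("scene","top"):
    im=arm.capture(n); cv2.imwrite(f"pics/{n}0.png",im)
    p=arm.camera_params(n); print(n,np.round(p["K"],1).tolist(),np.round(p["view"],3).tolist(),[k for k in p])
    for t in ("nut1","cap1","pin","locker","tray","grip","nut_bay","cap_bay","puller","drift","paste"):
        for r in arm.silhouettes(t,n)[:6]: print(t,round(r["score"],2),r["extent"])
s=arm.state();print({k:np.round(v,3).tolist() for k,v in s.items()})
E
```

```text
pics
scene [[405.9, 0.0, 320.3], [0.0, 405.9, 204.0], [0.0, 0.0, 1.0]] [[0.824, 0.566, -0.007, -0.463], [-0.355, 0.526, 0.773, 0.133], [0.441, -0.635, 0.634, -1.311], [0.0, 0.0, 0.0, 1.0]] ['K', 'view']
nut1 0.84 [232.4, 262.9, 252.8, 291.1]
nut1 0.65 [197.4, 288.5, 217.4, 320.6]
cap1 0.78 [230.5, 316.3, 241.0, 339.7]
cap1 0.76 [201.9, 249.4, 217.2, 268.5]
cap1 0.66 [262.4, 277.7, 281.8, 298.9]
cap1 0.65 [172.3, 273.0, 192.9, 296.2]
cap1 0.59 [135.6, 293.9, 156.2, 312.0]
cap1 0.54 [147.4, 267.9, 168.9, 286.1]
pin 0.42 [319.4, 156.3, 329.6, 169.0]
locker 0.77 [271.4, 137.0, 441.4, 278.3]
tray 0.91 [316.6, 171.7, 392.8, 212.8]
grip 0.62 [313.1, 170.3, 392.5, 215.3]
grip 0.36 [319.4, 153.7, 330.2, 170.3]
nut_bay 0.76 [315.5, 173.3, 396.2, 214.4]
cap_bay 0.7 [318.5, 170.2, 396.8, 213.4]
cap_bay 0.62 [269.9, 137.0, 441.5, 274.3]
puller 0.74 [380.9, 250.9, 412.5, 299.7]
drift 0.84 [357.1, 280.6, 373.1, 334.3]
paste 0.74 [289.6, 315.1, 321.7, 368.0]
top [[497.7, 0.0, 325.1], [0.0, 497.7, 202.9], [0.0, 0.0, 1.0]] [[-0.022, -0.999, -0.024, -0.001], [0.989, -0.026, 0.146, -0.575], [-0.147, -0.
[... 474 characters left out ...]
4.1, 231.8]
grip 0.26 [176.0, 151.1, 357.9, 251.0]
nut_bay 0.85 [257.5, 166.6, 282.8, 229.6]
cap_bay 0.74 [257.6, 162.3, 284.5, 234.4]
puller 0.64 [331.7, 111.1, 352.3, 136.9]
drift 0.51 [379.6, 115.0, 390.6, 129.6]
drift 0.37 [175.6, 154.0, 359.0, 254.3]
paste 0.67 [411.1, 131.8, 440.4, 154.7]
paste 0.17 [175.3, 153.9, 357.0, 254.4]
{'time': 1.2, 'joint_pos': [64.384, 10.36, 92.073, 0.001, 77.567, -11.819], 'dq': [-0.033, 0.001, 0.058, 0.095, 0.027, -0.046], 'tau': [0.001, -43.383, -34.218, 0.07, 0.031, -0.0], 'tcp_pos': [0.137, 0.558, 0.231], 'tool_rot': [-179.999, -0.001, 166.203], 'force': [0.089, 0.456, -0.443], 'ft_torque': [0.001, 0.01, 0.018], 'grasp_force': 0.0, 'grip_width': 0.999}
```

```bash
python3 - <<'E'
import cv2,numpy as np
a=cv2.imread("pics/top0.png");b=cv2.imread("pics/scene0.png")
A=cv2.resize(a[90:310,160:500],(800,518),interpolation=cv2.INTER_CUBIC)
cv2.imwrite("pics/top0c.png",A)
B=cv2.resize(b[120:380,120:460],(785,600),interpolation=cv2.INTER_CUBIC)
cv2.imwrite("pics/scene0c.png",B)
E
```

```text
(no output)
```

View pics/top0c.png

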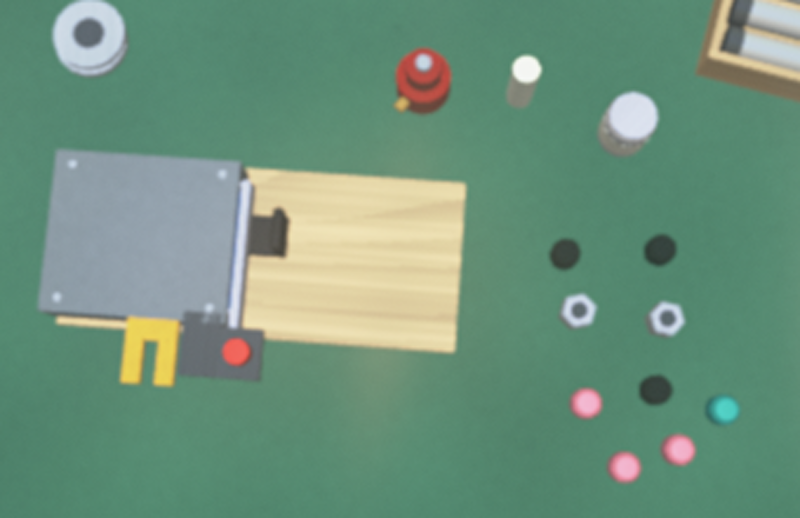

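View pics/scene0c.png

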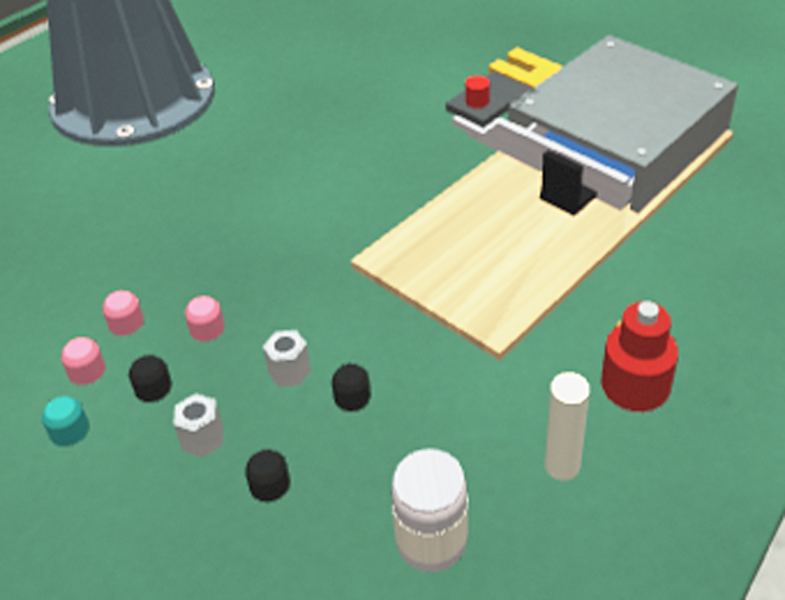

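The top crop shows black caps at (565,254), (660,249) and (655,390), nuts at (578,310) and (667,319), and the pin knob at (236,352). The yellow fork is at (150,350) with its mouth facing down, and the grip tab is at (280,233).

These could be mistaken for what I want:
- **Caps:** pink ones at top crop (586,403), (625,467) and (679,450), and a turquoise one at (723,409). I'll use the black ones only.
- **Pin:** the red puller at (424,80). The pin is the small knob on the dark plate.
- **Nuts:** the grey can at (90,37).

Next I'll measure.

```bash
cat > h.py <<'E'
import numpy as np,cv2
from scipy.optimize import least_squares
from bench import arm
P={n:arm.camera_params(n) for n in("scene","top")}
def proj(n,X):
    X=np.atleast_2d(X); V=np.array(P[n]["view"]);K=np.array(P[n]["K"])
    c=X@V[:3,:3].T+V[:3,3]; q=np.c_[c[:,0],-c[:,1],-c[:,2]]@K.T
    return q[:,:2]/q[:,2:]
def ray(n,uv,z):   # world point at height z
    V=np.array(P[n]["view"]);K=np.array(P[n]["K"])
    d=np.linalg.inv(K)@[uv[0],uv[1],1]; d=V[:3,:3].T@[d[0],-d[1],-d[2]]
    o=-V[:3,:3].T@V[:3,3]; return o+d*(z-o[2])/d[2]
def tri(us,ut):
    r=least_squares(lambda X:np.r_[proj("scene",X)[0]-us,proj("top",X)[0]-ut],[0.5,0,0.03])
    return r.x,np.sqrt(2*r.cost)
def mask(im,kind):
    h=cv2.cvtColor(im,cv2.COLOR_BGR2HSV).astype(int); H,S,V=h[...,0],h[...,1],h[...,2]
    m={"red":((H<6)|(H>174))&(S>170)&(V>90),"yellow":(H>20)&(H<32)&(S>190)&(V>150),
       "dark":(V<60),"wood":(H>12)&(H<28)&(S>50)&(S<170)&(V>150)}[kind]
    return m.astype(np.uint8)
def blobs(m,amin=25,amax=600):
    n,l,s,c=cv2.connectedComponentsWithStats(m)
    return [(c[i],s[i]) for i in range(1,n) if amin<=s[i][4]<=amax],l
def rows(target,yaw=None):
    s=arm.state();p=np.array(s["tcp_pos"]);a=s["tool_rot"];y=np.radians(a[2])
    d=np.array(target)-p
    tx=np.array([np.cos(y),np.sin(y),0]);ty=np.array([np.sin(y),-np.cos(y),0])
    o=[tx@d/.05,ty@d/.05,-d[2]/.05]; dy=0 if yaw is None else -((yaw-a[2]+90)%180-90)/10
    print("tcp",np.round(p,4),np.round(a,1),"rows: shift",np.round(o,3),"turn z",round(dy,3))
E
python3 - <<'E'
from h import *
im={n:cv2.imread(f"pics/{n}0.png") for n in("scene","top")}
for k in("red","yellow","dark"):
    for n in im:
        b,_=blobs(mask(im[n],k),20,2500)
        print(k,n,[(np.round(c,1).tolist(),s[:5].tolist(),np.round(ray(n,c,{"red":.1,"yellow":.082,"dark":.018}[k])[:2],3).tolist()) for c,s in b])
# locker pose fit from hand corners
s=340/800;T=lambda x,y:[160+x*s,90+y*s]; s2=340/785;S=lambda x,y:[120+x*s2,120+y*s2]
obs=[("top",T(56,150),(97,222,82)),("top",T(242,162),(97,0,82)),("top",T(39,311),(-97,222,82)),
("top",T(466,183),(105,-270,12)),("top",T(455,352),(-105,-270,12)),
("scene",S(610,37),(-97,222,82)),("scene",S(738,86),(97,222,82)),("scene",S(641,164),(97,0,82)),
("scene",S(352,263),(-105,-270,12)),("scene",S(500,352),(105,-270,12))]
def w(q,L):
    c,s=np.cos(q[2]),np.sin(q[2]);L=np.array(L)/1000
    return [q[0]+c*L[0]-s*L[1],q[1]+s*L[0]+c*L[1],L[2]]
f=lambda q:np.concatenate([proj(n,w(q,L))[0]-uv for n,uv,L in obs])
r=least_squares(f,[.6,.15,0],loss="soft_l1");print("locker",r.x[:2],np.degrees(r.x[2]),np.round(r.fun.reshape(-1,2) if r.fun.size==20 else f(r.x),1).tolist())
for n in im:
    for t in("nut1",): 
        arm.capture(n)
        for q in arm.silhouettes(t,n): 
            m=q["region"];ys,xs=np.nonzero(m);print(n,xs.mean().round(1),ys.mean().round(1),np.round(ray(n,(xs.mean(),ys.mean()),.02 if n=="scene" else .025),3))
E
```

```text
red scene [([326.1, 159.2], [322, 153, 10, 13, 111], [0.473, 0.159]), ([396.5, 276.6], [381, 252, 32, 46, 1071], [0.827, -0.117])]
red top [([591.5, 371.3], [574, 353, 36, 38, 1076], [0.113, -0.688])]
yellow scene []
yellow top []
dark scene [([105.0, 16.6], [101, 0, 10, 37, 162], [-1.69, 0.853]), ([308.6, 20.4], [284, 0, 53, 51, 965], [-0.551, 1.492]), ([398.9, 28.8], [394, 26, 11, 6, 31], [-0.013, 1.638]), ([483.0, 44.3], [481, 41, 7, 7, 23], [0.474, 1.633]), ([498.6, 47.1], [496, 43, 8, 8, 25], [0.554, 1.634]), ([317.4, 66.2], [299, 60, 37, 13, 246], [-0.074, 0.901]), ([359.2, 76.8], [340, 70, 39, 15, 312], [0.153, 0.9]), ([160.5, 80.6], [158, 78, 6, 6, 31], [-0.553, 0.381]), ([323.7, 170.0], [314, 166, 22, 8, 27], [0.43, 0.21]), ([363.8, 199.4], [354, 186, 24, 27, 406], [0.603, 0.153]), ([184.4, 283.8], [176, 275, 18, 19, 263], [0.422, -0.331]), ([271.5, 287.6], [264, 278, 16, 20, 257], [0.59, -0.231]), ([235.4, 325.8], [227, 315, 18, 22, 315], [0.592, -0.347])]
dark top [([49.8, 328.6], [32, 303, 37, 51, 1682], [0.24, 0.769]), ([595.5, 370.9], [551, 334, 77, 66, 2169], [0.098, -0.738]), ([56.8, 385.1], [25, 365, 54, 35, 536], [0.087, 0.74]), ([12.5, 385.1], [0, 377, 29, 17, 298], [0.089, 0.865]), ([101.2, 386.9], [92, 380, 15, 20, 97], [0.08, 0.616])]
locker [0.6024669  0.16632148] -5.445513157501554 [[0.2, -0.5], [-0.6, -0.5], [-0.6, -0.6], [-0.3, -0.4], [-0.3, -0.6], [-1.8, -1.1], [-1.0, -1.1], [0.7, 1.1], [-1.4, -0.8], [-0.9, 0.8]]
scene 244.4 275.6 [ 0.518 -0.24   0.02 ]
scene 205.4 304.5 [ 0.504 -0.345  0.02 ]
top 404.9 221.6 [ 0.517 -0.241  0.025]
top 442.2 224.8 [ 0.505 -0.345  0.025]
```

```bash
cat >> h.py <<'E'
LK=(0.6025,0.1663,np.radians(-5.45))
def L2W(x,y,z,q=None):
    q=q or LK;c,s=np.cos(q[2]),np.sin(q[2]);return np.array([q[0]+(c*x-s*y)/1000,q[1]+(s*x+c*y)/1000,z/1000])
def W2L(p):
    c,s=np.cos(LK[2]),np.sin(LK[2]);d=(np.array(p[:2])-LK[:2])*1000;return np.array([c*d[0]+s*d[1],-s*d[0]+c*d[1]])
def rect(im,n,z,x0,x1,y0,y1,k=2):  # columns: locker x, rows: locker y (up = +y)
    c=[(x0,y1),(x1,y1),(x1,y0),(x0,y0)]
    src=np.float32([proj(n,L2W(a,b,z))[0] for a,b in c]);w,h=int((x1-x0)*k),int((y1-y0)*k)
    return cv2.warpPerspective(im,cv2.getPerspectiveTransform(src,np.float32([[0,0],[w,0],[w,h],[0,h]])),(w,h),flags=cv2.INTER_CUBIC)
E
python3 - <<'E'
from h import *
im={n:cv2.imread(f"pics/{n}0.png") for n in("scene","top")}
out=[]
for n in im:
    R=rect(im[n],n,82,-190,-80,-60,140,2.9)
    for i in range(-180,-80,20): cv2.line(R,(int((i+190)*2.9),0),(int((i+190)*2.9),6),(0,0,0),1)
    for j in range(-60,140,20): cv2.line(R,(0,int((140-j)*2.9)),(6,int((140-j)*2.9)),(0,0,0),1)
    out.append(R)
    h=cv2.cvtColor(R,cv2.COLOR_BGR2HSV).astype(int)
    m=(abs(h[...,0]-26)<6)&(h[...,1]>130)&(h[...,2]>120)
    for x in range(-175,-95,8):
        r=m[:,int((x+190)*2.9)].astype(int);e=np.nonzero(np.diff(r))[0];print(n,x,np.round(140-(e+1)/2.9,1))
cv2.imwrite("pics/rect.png",np.hstack(out))
h=cv2.cvtColor(im["top"],cv2.COLOR_BGR2HSV).astype(int)
m=(((h[...,0]<8)|(h[...,0]>172))&(h[...,1]>130)).astype(np.uint8)
b,_=blobs(m,20,900);print([(np.round(c,1),s[4]) for c,s in b])
for c,s in b:
    if abs(c[0]-260)<8:
        X,e=tri(np.array([326.1,159.4]),c);print("pin",X,e,W2L(X))
for z in(.097,.105,.112):print(z,W2L(ray("top",(260.3,239.6),z)),W2L(ray("scene",(326.1,159.2),z)))
for t in [(565,254),(660,249),(655,390)]:
    u,v=160+t[0]*340/800,90+t[1]*340/800;print("cap",ray("top",(u,v),.03))
E
```

```text
scene -175 []
scene -167 [118.6  95.5  93.1  91.4  79.7  57.2  54.1  52.4]
scene -159 [117.6  93.1  84.5  81.7  79.3  55.9]
scene -151 [118.3  94.1  85.5  55.5]
scene -143 [118.3  93.1  86.9  56.2]
scene -135 [117.6  92.4  85.5  55.5]
scene -127 [118.6  95.2  86.6  83.8  79.7  55.2]
scene -119 [117.9  54.8]
scene -111 [117.9  56.2]
scene -103 [118.6  55.5]
top -175 []
top -167 [116.2  94.1  77.2  55.2]
top -159 [116.2  94.1  77.2  55.5]
top -151 [115.9  94.1  76.9  55.5]
top -143 [116.2  94.1  77.2  55.2]
top -135 [115.9  94.1  76.9  55.2]
top -127 [115.9  93.8  76.9  55.5]
top -119 [116.2  55.5]
top -111 [115.9  55.5]
top -103 [115.9  55.5]
[(array([339.5, 123.2]), np.int32(318)), (array([260., 239.]), np.int32(98))]
pin [0.47163694 0.16129543 0.09786643] 0.2476490096466756 [-129.79617247  -17.41093248]
0.097 [-130.86872005  -17.77808709] [-131.56536297  -16.02864186]
0.105 [-131.36425386  -19.05661291] [-123.79292545  -25.54887141]
0.112 [-131.79784595  -20.17532301] [-116.99204261  -33.87907228]
cap [ 0.58494813 -0.2294277   0.03      ]
cap [ 0.58808144 -0.34434903  0.03      ]
cap [ 0.41840697 -0.32891308  0.03      ]
```

View pics/rect.png

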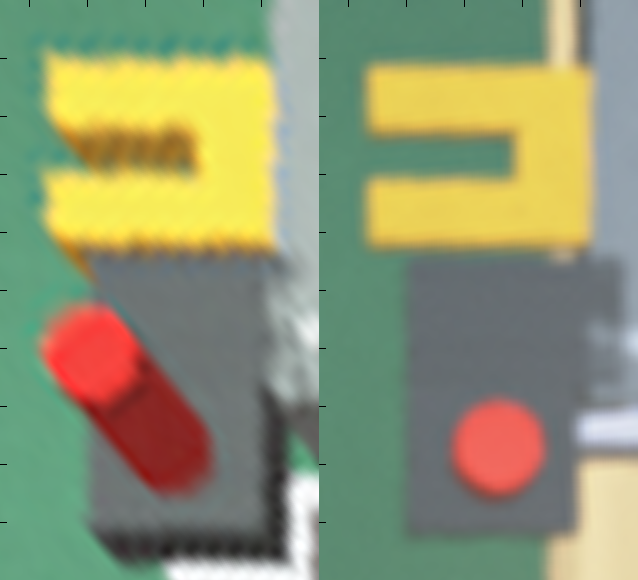

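The rectified top view shows the fork slot centred on locker y≈85.7, with its closed end at x≈-122 and its mouth at x≈-173. The knob is at about (-130,-18), and its triangulated height of 98 mm agrees with the text. Now I'll move above the pin.

```bash
python3 -c "
from h import *
print(L2W(-130,-17.8,0),L2W(-138.3,85.8,0));rows([*L2W(-130,-17.8,0)[:2],.2],174.55)"
```

```text
[0.47139708 0.16092748 0.        ] [0.47297422 0.26484747 0.        ]
tcp [0.1371 0.5584 0.2313] [-180.    -0.   166.2] rows: shift [-8.389 -6.127  0.626] turn z -0.835
```

```bash
python3 -m inch '[[88,[-0.84,-0.613,0.06],[0,0,0]],[88,[-0.84,-0.613,0.06],[0,0,0]],[88,[-0.84,-0.613,0.06],[0,0,0]],[88,[-0.84,-0.613,0.06],[0,0,0]],[88,[-0.84,-0.613,0.06],[0,0,0]]]'; python3 -m inch '[[88,[-0.84,-0.613,0.06],[0,0,0]],[88,[-0.84,-0.613,0.06],[0,0,0]],[88,[-0.84,-0.613,0.06],[0,0,0]],[88,[-0.84,-0.613,0.06],[0,0,0]],[70,[-0.82,-0.613,0.06],[0,0,-0.835]]]';python3 -m inch '[[70,[0,0,0],[0,0,0]],[70,[0,0,0],[0,0,0]]]'; python3 -c "
from h import *
rows([*L2W(-130,-17.8,0)[:2],.108],174.55)"
```

```text
time: 2.02
tcp_pos: [0.3054, 0.3582, 0.2165]
tool_rot: [180.0, 0.0, 166.2]
force: [0.2, 0.0, -0.7]
grip_width: 1.002
grasp_force: 0.0
time: 2.65
tcp_pos: [0.472, 0.1594, 0.2015]
tool_rot: [180.0, 0.0, 174.7]
force: [0.6, 0.2, -0.5]
grip_width: 0.911
grasp_force: 0.0
time: 2.9
tcp_pos: [0.4705, 0.1611, 0.2012]
tool_rot: [180.0, -0.0, 174.4]
force: [-0.2, -0.2, 0.8]
grip_width: 0.792
grasp_force: 0.0
tcp [0.4705 0.1611 0.2012] [180.   -0.  174.4] rows: shift [-1.800e-02 -1.000e-03  1.863e+00] turn z -0.012
```

```bash
python3 -m inch '[[60,[-0.02,0,0.8],[0,0,-0.01]],[60,[0,0,0.7],[0,0,0]],[60,[0,0,0.36],[0,0,0]],[60,[0,0,0],[0,0,0]],[20,[0,0,0],[0,0,0]]]' 30; python3 -m inch '[[20,[0,0,0],[0,0,0]],[20,[0,0,0],[0,0,0]],[20,[0,0,0],[0,0,0]],[20,[0,0,0],[0,0,0]]]'
```

```text
time: 3.52
tcp_pos: [0.4721, 0.1616, 0.1093]
tool_rot: [180.0, 0.1, 174.7]
force: [-0.4, 0.3, 0.5]
grip_width: 0.594
grasp_force: 0.0
time: 4.03
tcp_pos: [0.472, 0.1607, 0.1085]
tool_rot: [180.0, 0.0, 174.6]
force: [0.8, -0.5, -0.3]
grip_width: 0.226
grasp_force: 0.0
```

```bash
python3 - <<'E'
from h import *
o=[]
for n,(y,x) in {"scene":(90,250),"top":(160,190)}.items():
    im=arm.capture(n); o.append(cv2.resize(im[y:y+120,x:x+120],(400,400),interpolation=cv2.INTER_CUBIC))
cv2.imwrite("pics/grip1.png",np.hstack(o))
E
```

```text
(no output)
```

View pics/grip1.png

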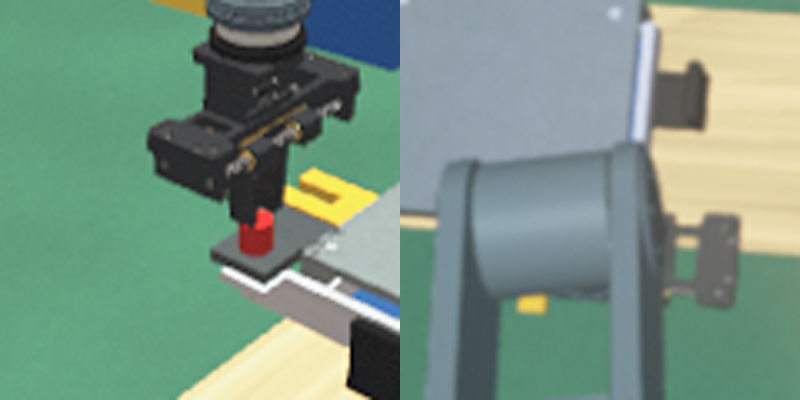

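The scene crop shows the fingers closed beside or above the knob at about (245,220), while the knob at (258,232) is mostly uncovered. So the grasp missed. I'll compare the projected TCP with the image.

```bash
python3 - <<'E'
from h import *
s=arm.state();print(s["tcp_pos"],s["tool_rot"],s["grip_width"],s["force"])
V={n:np.array(P[n]["view"]) for n in P}
for n in V: print(n,"cam pos",-V[n][:3,:3].T@V[n][:3,3])
y=np.radians(s["tool_rot"][2]);ty=np.array([np.sin(y),-np.cos(y),0]);p=np.array(s["tcp_pos"])
tip=p+[0,0,-.022]
for d in(-.01,.01): print("tip pads scene crop",(proj("scene",tip+ty*d)[0]-[250,90])*400/120)
for z in(.082,.112):print("knob axis z",z,(proj("scene",[.4714,.1612,z])[0]-[250,90])*400/120)
im=arm.capture("scene");cv2.imwrite("pics/s2.png",cv2.resize(im[135:175,305:345],(600,600),interpolation=cv2.INTER_CUBIC))
E
```

```text
[0.47193482 0.16069509 0.10832988] [-1.79999786e+02 -6.70067303e-04  1.74643059e+02] 0.2218388906745517 [ 0.75268637  0.03902505 -0.53592279]
scene cam pos [ 1.00716695 -0.64020783  0.72589177]
top cam pos [ 0.36749957 -0.04440642  1.43789105]
tip pads scene crop [246.64248664 248.18049634]
tip pads scene crop [261.51323267 238.05473195]
knob axis z 0.082 [253.91247484 246.87603903]
knob axis z 0.112 [253.99672711 216.98369843]
```

View pics/s2.png

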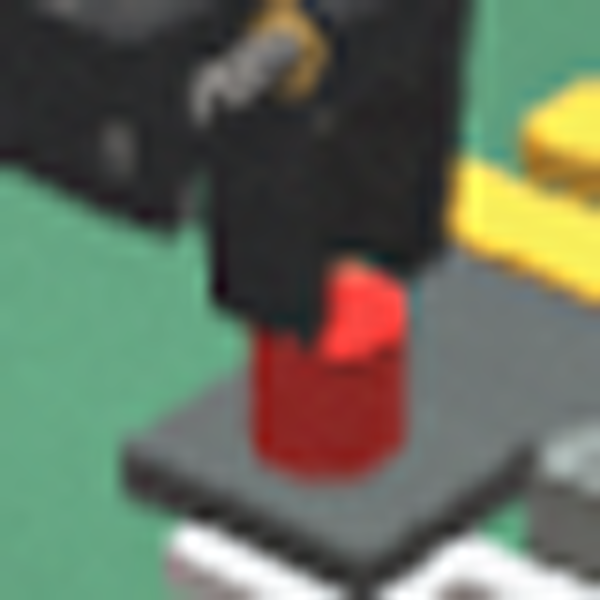

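The fingertips straddle the knob's top at s2 px (265,325) and (430,275). That is about 26 mm higher in the image than the TCP reading predicts, so the knob was never between the pads. I'll open, step lower and look again.

```bash
python3 -m inch '[[60,[0,0,0],[0,0,0]],[60,[0,0,0],[0,0,0]],[60,[0,0,0],[0,0,0]],[60,[0,0,0],[0,0,0]]]'; python3 -m inch '[[60,[0,0,0.1],[0,0,0]],[60,[0,0,0],[0,0,0]]]';python3 - <<'E'
from h import *
s=arm.state();print(s["tcp_pos"],s["force"],s["grip_width"])
im=arm.capture("scene");cv2.imwrite("pics/s3.png",cv2.resize(im[125:175,295:345],(600,600),interpolation=cv2.INTER_CUBIC))
p=np.array(s["tcp_pos"]);y=np.radians(s["tool_rot"][2]);ty=np.array([np.sin(y),-np.cos(y),0])
for d in(-.03,.03): print("tip pads",(proj("scene",p+[0,0,-.022]+ty*d)[0]-[295,125])*12)
E
```

```text
time: 4.68
tcp_pos: [0.472, 0.1608, 0.1083]
tool_rot: [-180.0, 0.0, 174.7]
force: [-0.9, 0.4, 0.2]
grip_width: 0.66
grasp_force: 0.0
time: 4.92
tcp_pos: [0.4715, 0.1607, 0.1027]
tool_rot: [-180.0, -0.1, 174.7]
force: [-0.2, 0.0, -1.1]
grip_width: 0.679
grasp_force: 0.0
[0.47148025 0.16071684 0.10273401] [-0.20401355  0.00399301 -1.05308852] 0.6788889370162215
tip pads [291.92085904 529.92306759]
tip pads [452.05455178 420.29722855]
```

View pics/s3.png

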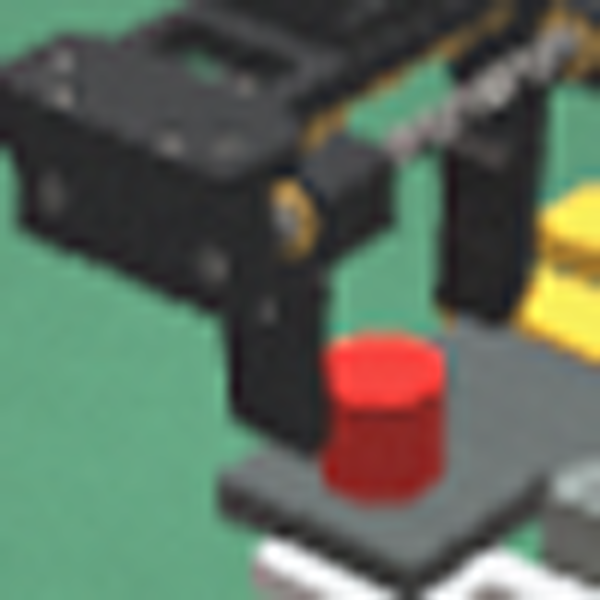

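With the fingers open, the tips end at s3 (325,455) and (440,320). I predicted (292,530) and (452,420), so they really sit about 25 mm higher than the text's tip offset gives. The horizontal position agrees. I'll go down in small steps, watching the force, and then close.

```bash
python3 -m inch '[[60,[0,0,0.15],[0,0,0]],[60,[0,0,0],[0,0,0]]]'; python3 -m inch '[[60,[0,0,0.15],[0,0,0]],[60,[0,0,0],[0,0,0]]]';python3 -m inch '[[20,[0,0,0],[0,0,0]],[20,[0,0,0],[0,0,0]],[20,[0,0,0],[0,0,0]],[20,[0,0,0],[0,0,0]]]' 30;python3 - <<'E'
from h import *
s=arm.state();print(s["tcp_pos"],s["force"],s["grip_width"],s["grasp_force"])
im=arm.capture("scene");cv2.imwrite("pics/s4.png",cv2.resize(im[125:175,295:345],(400,400),interpolation=cv2.INTER_CUBIC))
E
```

```text
time: 5.22
tcp_pos: [0.4713, 0.1607, 0.095]
tool_rot: [-180.0, -0.1, 174.6]
force: [-0.3, -0.2, 0.6]
grip_width: 0.683
grasp_force: 0.0
time: 5.48
tcp_pos: [0.4714, 0.1607, 0.0876]
tool_rot: [-180.0, -0.1, 174.7]
force: [0.7, -0.1, 0.5]
grip_width: 0.682
grasp_force: 0.0
time: 5.98
tcp_pos: [0.4721, 0.1607, 0.0885]
tool_rot: [-180.0, 0.0, 174.7]
force: [-0.2, -0.0, 1.3]
grip_width: 0.33
grasp_force: 30.0
[0.4720556  0.16072213 0.08847533] [-2.44420552e-01 -1.13005463e-03  1.26663899e+00] 0.3295730048211605 30.000175572931767
```

View pics/s4.png

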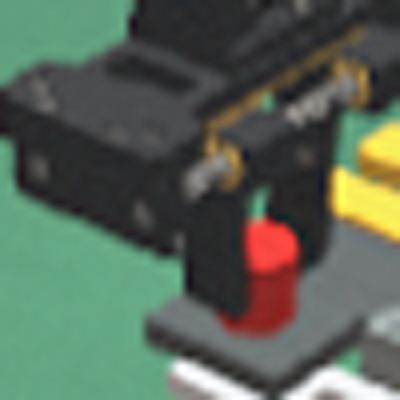

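The pin is gripped: opening about 29 mm, 30 N. The s4 crop shows the fingers round the knob. Now I'll lift it and carry it in front of the notch.

```bash
python3 -m inch '[[20,[0,0,-0.3],[0,0,0]],[20,[0,0,-0.3],[0,0,0]],[20,[0,0,-0.4],[0,0,0]],[20,[0,0,-0.4],[0,0,0]],[20,[0,0,0],[0,0,0]]]'; python3 -m inch '[[20,[0.65,0,0],[0,0,0]],[20,[0.65,0.5,0],[0,0,0]],[20,[0,0.6,0],[0,0,0]],[20,[0,0.6,0],[0,0,0]],[20,[0,0.37,0],[0,0,0]]]'; python3 -m inch '[[20,[0,0,0],[0,0,0]],[20,[0,0,0.4],[0,0,0]],[20,[0,0,0.4],[0,0,0]],[20,[0,0,0.4],[0,0,0]],[20,[0,0,0],[0,0,0]]]';python3 - <<'E'
from h import *
s=arm.state();print(s["tcp_pos"],W2L(s["tcp_pos"]),s["tool_rot"],s["grip_width"])
o=[]
for n,z in(("scene",82),("top",82)):
    im=arm.capture(n); o.append(rect(im,n,z,-230,-100,30,160,3)); o[-1][::60,:8]=0
cv2.imwrite("pics/n1.png",np.hstack(o))
E
```

```text
time: 6.65
tcp_pos: [0.4735, 0.161, 0.1609]
tool_rot: [179.9, 0.3, 174.7]
force: [-0.3, 0.3, -1.4]
grip_width: 0.33
grasp_force: 30.0
time: 7.28
tcp_pos: [0.4165, 0.2709, 0.1579]
tool_rot: [-180.0, -0.0, 174.7]
force: [0.2, -1.0, -0.6]
grip_width: 0.327
grasp_force: 30.0
time: 7.9
tcp_pos: [0.4155, 0.2685, 0.0967]
tool_rot: [-179.9, -0.2, 174.6]
force: [0.1, 0.4, -1.1]
grip_width: 0.328
grasp_force: 30.0
[0.41546119 0.26846291 0.09671829] [-195.89642258   83.93668197] [-179.88140314   -0.21256045  174.60923552] 0.3282827700974992
```

View pics/n1.png

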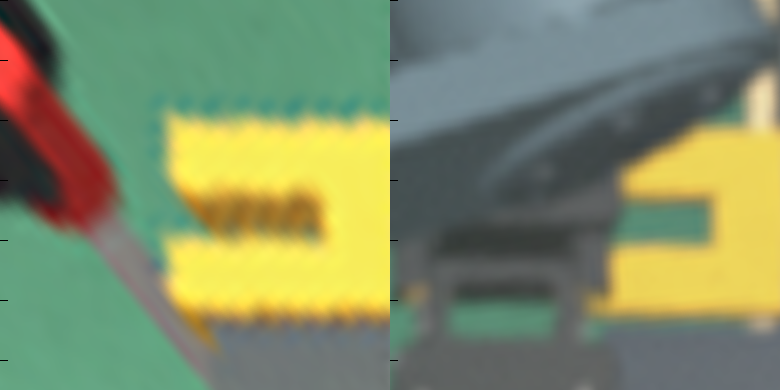

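The n1 view shows the pin hanging just outside the fork's mouth, with the shank running below it at about (150,290) and nothing touching. My y is about 2 mm short of the slot axis. I'll correct that, lower 6 mm and slide in gently with force checks.

```bash
python3 -m inch '[[20,[0,0.04,0.12],[0,0,0]],[20,[0,0,0],[0,0,0]],[20,[0,0,0],[0,0,0]]]'; python3 -m inch '[[20,[-0.2,0,0],[0,0,0]],[20,[-0.15,0,0],[0,0,0]],[20,[-0.1,0,0],[0,0,0]],[20,[0,0,0],[0,0,0]]]'; python3 -c "
from h import *
s=arm.state();print(W2L(s['tcp_pos']),s['tcp_pos'][2],s['force'],s['ft_torque'])"
```

```text
time: 8.38
tcp_pos: [0.4172, 0.272, 0.0926]
tool_rot: [180.0, 0.0, 174.7]
force: [1.0, 0.4, -1.6]
grip_width: 0.326
grasp_force: 30.0
time: 8.88
tcp_pos: [0.4399, 0.2696, 0.0923]
tool_rot: [-180.0, 0.0, 174.6]
force: [-0.4, -0.1, -0.7]
grip_width: 0.329
grasp_force: 30.0
[-171.64753077   87.41134235] 0.09226183070909445 [-0.44465712 -0.09136795 -0.70372542] [-0.01216034 -0.03129635  0.04399842]
```

```bash
python3 -m inch '[[20,[0,-0.02,0],[0,0,0]],[20,[-0.15,0,0],[0,0,0]],[20,[-0.15,0,0],[0,0,0]],[20,[0,0,0],[0,0,0]]]'; python3 -m inch '[[20,[-0.15,0,0],[0,0,0]],[20,[-0.15,0,0],[0,0,0]],[20,[-0.07,0,0],[0,0,0]],[20,[0,0,0],[0,0,0]]]'; python3 -c "
from h import *
s=arm.state();print(W2L(s['tcp_pos']),s['tcp_pos'][2],s['force'],s['ft_torque'])
im=arm.capture('scene');cv2.imwrite('pics/n2.png',cv2.resize(im[110:180,280:350],(420,420),interpolation=cv2.INTER_CUBIC))"
```

```text
time: 9.38
tcp_pos: [0.4552, 0.2673, 0.0925]
tool_rot: [180.0, 0.0, 174.6]
force: [-1.0, 0.2, -1.0]
grip_width: 0.332
grasp_force: 30.0
time: 9.88
tcp_pos: [0.473, 0.2656, 0.0923]
tool_rot: [180.0, 0.0, 174.6]
force: [0.6, 0.3, -2.2]
grip_width: 0.329
grasp_force: 30.0
[-138.34228521   86.51150869] 0.09228799956275649 [ 0.60878074  0.33429676 -2.15175667] [-0.04616411  0.03558314  0.00871987]
```

View pics/n2.png

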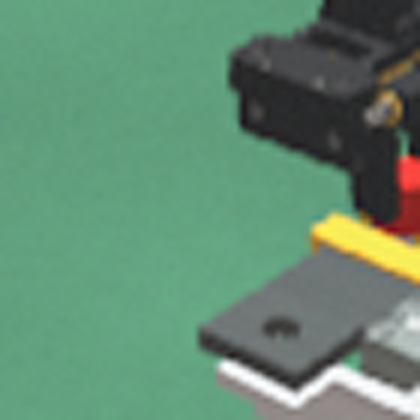

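The n2 crop shows the pin over the fork and the bore empty at (283,327), with no contact force. I'll lower it onto the fork, release, retreat and look.

```bash
python3 -m inch '[[20,[0,0,0.06],[0,0,0]],[20,[0,0,0],[0,0,0]],[55,[0,0,0],[0,0,0]],[55,[0,0,0],[0,0,0]],[55,[0,0,0],[0,0,0]]]'; python3 -m inch '[[55,[0,0,-0.3],[0,0,0]],[55,[0,0,-0.6],[0,0,0]],[55,[0,0,-0.9],[0,0,0]],[55,[0,-0.9,0],[0,0,0]],[55,[0,-0.9,0],[0,0,0]]]'; python3 -m inch '[[34,[0,-0.9,0],[0,0,0]],[34,[0,-0.9,0],[0,0,0]],[34,[0,0,0],[0,0,0]]]'; python3 - <<'E'
from h import *
s=arm.state();print(W2L(s["tcp_pos"]))
o=[]
for n,(y,x) in {"scene":(120,290),"top":(150,190)}.items():
    im=arm.capture(n); cv2.imwrite(f"pics/{n}_t.png",im);o.append(cv2.resize(im[y:y+110,x:x+110],(400,400),interpolation=cv2.INTER_CUBIC))
cv2.imwrite("pics/n3.png",np.hstack(o))
# grip tab top z=85 : from first pictures
R=rect(cv2.imread("pics/top0.png"),"top",85,-60,60,-100,20,3);
g=R.max(2);m=g<75;ys,xs=np.nonzero(m[100:]);print("tab dark rows (locker y) at x=0:",)
for x in(-20,-10,0,10,20):
    r=g[:,int((x+60)*3)];e=np.nonzero(np.diff((r<90).astype(int)))[0];print(x,np.round(20-e/3,1))
for y in(-48,-44,-40):
    r=g[int((20-y)*3)];e=np.nonzero(np.diff((r<90).astype(int)))[0];print("y",y,np.round(e/3-60,1))
E
```

```text
time: 10.55
tcp_pos: [0.4728, 0.2657, 0.0895]
tool_rot: [180.0, 0.0, 174.7]
force: [-0.2, -0.3, -0.4]
grip_width: 0.62
grasp_force: 0.0
time: 11.18
tcp_pos: [0.4649, 0.1755, 0.1813]
tool_rot: [180.0, 0.2, 174.7]
force: [0.4, -0.0, -0.5]
grip_width: 0.628
grasp_force: 0.0
time: 11.55
tcp_pos: [0.4563, 0.0842, 0.1805]
tool_rot: [-180.0, 0.1, 174.4]
force: [-0.3, 0.6, 0.5]
grip_width: 0.386
grasp_force: 0.0
[-137.76112174  -95.6033387 ]
tab dark rows (locker y) at x=0:
-20 []
-10 [-35.7 -40.7 -43.7 -44.  -44.3 -59. ]
0 [-22.7 -23.7 -41.  -47.7 -49.3 -59.7]
10 [-26.  -28.  -39.3 -48.  -50.  -59.3]
20 [-21.  -25.  -27.3 -30.  -39.3 -59.3]
y -48 [-10.7  -0.3   4.    8.7   9.7  40. ]
y -44 [-10.3  31.3]
y -40 [-10.3  -9.    8.3  13.7  15.7  21.3  26.   28.7]
```

View pics/n3.png

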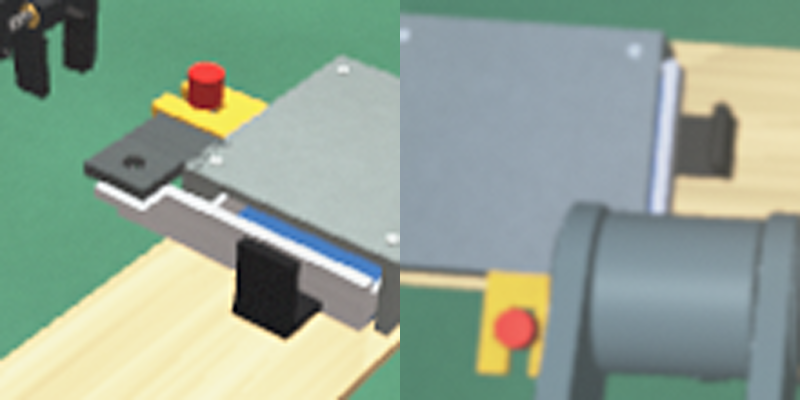

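The n3 crop shows the pin hanging upright by its knob in the yellow notch, at scene (207,88) and top (515,328). The tab's top edge runs from scene (243,241) to (298,251). I'll locate it in both views.

```bash
python3 - <<'E'
from h import *
k=110/400
S=lambda x,y:(290+x*k,120+y*k);T=lambda x,y:(190+(x-400)*k,150+y*k)
for p in[(243,241),(298,251)]:print("scene",W2L(ray("scene",S(*p),.085)))
for p in[(722,103),(735,108),(735,172),(712,178)]:print("top",W2L(ray("top",T(*p),.085)))
a=rect(cv2.imread("pics/top0.png"),"top",85,-30,60,-90,0,4.4);b=rect(cv2.imread("pics/scene_t.png"),"scene",85,-30,60,-90,0,4.4)
for R in(a,b):
    for i in range(0,90,10): R[int(i*4.4),:6]=(0,0,255);R[:6,int(i*4.4)]=(0,0,255)
cv2.imwrite("pics/tab.png",np.hstack([a,b]))
E
```

```text
scene [  1.31179529 -50.85203022]
scene [ 38.71865682 -35.53668712]
top [ 42.85468725 -50.94286868]
top [ 39.66088863 -61.19767404]
top [ -9.59427453 -65.4187941 ]
top [-15.39259608 -48.36295959]
```

View pics/tab.png

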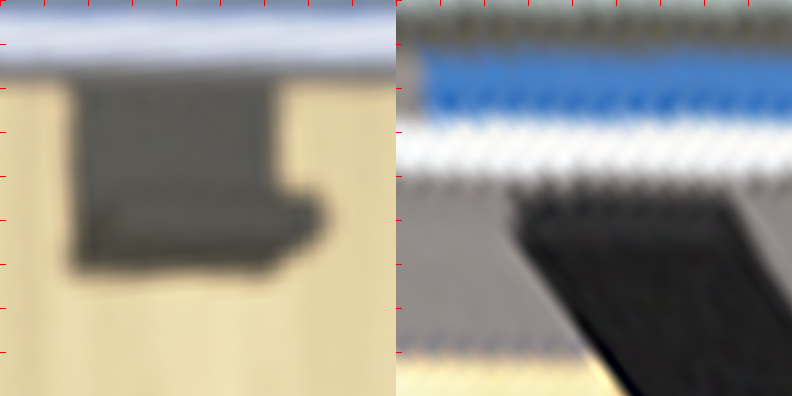

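The tab's top face is centred at locker (20,-49) in both views. That matches the 34 mm gap to the front plate. I'll move over it and descend.

```bash
python3 -m inch '[[34,[-0.79,0.23,0],[0,0,0]],[34,[-0.79,0.23,0],[0,0,0]],[34,[-0.79,0.23,0],[0,0,0]],[34,[-0.79,0.24,0],[0,0,0]],[34,[0,0,0.9],[0,0,0]]]';python3 -m inch '[[34,[0,0,0],[0,0,0]],[34,[0,0,0],[0,0,0]]]'; python3 - <<'E'
from h import *
rows([*L2W(20,-49,0)[:2],.06],174.55)
im=arm.capture("scene"); cv2.imwrite("pics/g1.png",cv2.resize(im[130:220,310:430],(560,420),interpolation=cv2.INTER_CUBIC))
E
```

```text
time: 12.28
tcp_pos: [0.6233, 0.1204, 0.138]
tool_rot: [179.9, 0.6, 174.8]
force: [-0.1, 0.0, -0.4]
grip_width: 0.387
grasp_force: 0.0
time: 12.52
tcp_pos: [0.6176, 0.119, 0.1353]
tool_rot: [180.0, 0.0, 174.7]
force: [-0.1, -0.9, 0.2]
grip_width: 0.386
grasp_force: 0.0
tcp [0.6176 0.119  0.1353] [180.    0.  174.7] rows: shift [-0.01  -0.068  1.505] turn z 0.018
```

View pics/g1.png

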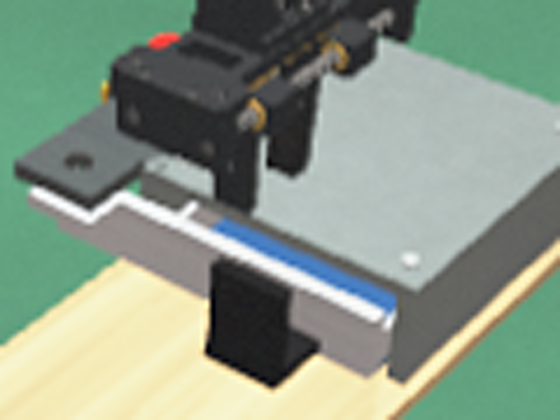

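The g1 crop shows the fingers above and behind the tab, as expected from parallax. I'll descend and close on it.

```bash
python3 -m inch '[[34,[0,-0.07,0],[0,0,0]],[34,[0,0,0.5],[0,0,0]],[34,[0,0,0.4],[0,0,0]],[34,[0,0,0.1],[0,0,0]],[34,[0,0,0.1],[0,0,0]]]';python3 -m inch '[[34,[0,0,0.1],[0,0,0]],[34,[0,0,0.1],[0,0,0]],[34,[0,0,0.1],[0,0,0]],[34,[0,0,0],[0,0,0]]]';python3 -m inch '[[4,[0,0,0],[0,0,0]],[4,[0,0,0],[0,0,0]],[4,[0,0,0],[0,0,0]],[4,[0,0,0],[0,0,0]],[4,[0,0,0],[0,0,0]]]' 40
```

```text
time: 13.2
tcp_pos: [0.6176, 0.1145, 0.0796]
tool_rot: [180.0, 0.0, 174.6]
force: [0.1, 0.4, -0.5]
grip_width: 0.385
grasp_force: 0.0
time: 13.7
tcp_pos: [0.6169, 0.1145, 0.0638]
tool_rot: [-180.0, -0.0, 174.7]
force: [-0.3, -0.0, 0.1]
grip_width: 0.389
grasp_force: 0.0
time: 14.32
tcp_pos: [0.6174, 0.1147, 0.0646]
tool_rot: [180.0, 0.0, 174.7]
force: [0.8, 2.1, 1.9]
grip_width: 0.131
grasp_force: 40.0
```

```bash
python3 -m inch '[[4,[0,-0.1,0],[0,0,0]],[4,[0,-0.3,0],[0,0,0]],[4,[0,-0.3,0],[0,0,0]],[4,[0,-0.3,0],[0,0,0]],[4,[0,-0.3,0],[0,0,0]]]';python3 -m inch '[[4,[0,-0.3,0],[0,0,0]],[4,[0,-0.3,0],[0,0,0]],[4,[0,-0.3,0],[0,0,0]],[4,[0,-0.3,0],[0,0,0]],[4,[0,-0.3,0],[0,0,0]]]';python3 -m inch '[[4,[0,-0.3,0],[0,0,0]],[4,[0,-0.3,0],[0,0,0]],[4,[0,-0.3,0],[0,0,0]],[4,[0,-0.3,0],[0,0,0]],[4,[0,-0.2,0],[0,0,0]]]';python3 -m inch '[[4,[0,-0.1,0],[0,0,0]],[4,[0,-0.06,0],[0,0,0]],[4,[0,-0.06,0],[0,0,0]],[4,[0,-0.04,0],[0,0,0]],[4,[0,0,0],[0,0,0]]]'; python3 -c "
from h import *
s=arm.state();print(W2L(s['tcp_pos']))"
```

```text
time: 14.95
tcp_pos: [0.611, 0.0485, 0.0645]
tool_rot: [-180.0, -0.0, 174.6]
force: [-0.8, 3.1, 4.3]
grip_width: 0.129
grasp_force: 40.0
time: 15.58
tcp_pos: [0.6038, -0.0261, 0.0645]
tool_rot: [-180.0, -0.0, 174.6]
force: [-1.3, 2.7, 5.2]
grip_width: 0.134
grasp_force: 40.0
time: 16.2
tcp_pos: [0.597, -0.096, 0.0645]
tool_rot: [-180.0, -0.1, 174.6]
force: [-2.3, 3.2, 5.4]
grip_width: 0.13
grasp_force: 40.0
time: 16.82
tcp_pos: [0.5962, -0.1031, 0.0645]
tool_rot: [179.6, -0.1, 174.7]
force: [0.7, 21.4, 10.1]
grip_width: 0.131
grasp_force: 40.0
[  19.33843708 -268.75417231]
```

The tray reached its stop: the tab moved 220 mm and the force rose to 21 N. I'll relax, release, go up and look.

```bash
python3 -m inch '[[4,[0,0.08,0],[0,0,0]],[34,[0,0,0],[0,0,0]],[34,[0,0,0],[0,0,0]],[34,[0,0,0],[0,0,0]],[34,[0,0,0],[0,0,0]]]';python3 -m inch '[[34,[0,0,-0.3],[0,0,0]],[34,[0,0,-0.8],[0,0,0]],[34,[0,0,-0.8],[0,0,0]],[34,[0,0,-0.8],[0,0,0]],[34,[0.8,-0.3,0],[0,0,0]]]';python3 -m inch '[[60,[0.8,-0.5,0],[0,0,0]],[60,[0.8,-0.5,0],[0,0,0]],[60,[0.8,-0.5,0],[0,0,0]],[60,[0.8,-0.5,0],[0,0,0]],[60,[0,0,0],[0,0,0]]]';python3 - <<'E'
from h import *
im=arm.capture("top");cv2.imwrite("pics/top2.png",im)
cv2.imwrite("pics/top2c.png",cv2.resize(im[140:310,230:480],(800,544),interpolation=cv2.INTER_CUBIC))
im=arm.capture("scene");cv2.imwrite("pics/scene2.png",im)
for n in("top","scene"):
  for t in("nut1","cap1"):
    for q in arm.silhouettes(t,n):
        ys,xs=np.nonzero(q["region"]);u=(xs.mean(),ys.mean());I=cv2.imread(f"pics/{n}2.png")
        print(n,t,round(q["score"],2),np.round(u,1),np.round(ray(n,u,.02)[:2],3),I[q["region"]].mean(0).round())
E
```

```text
time: 17.45
tcp_pos: [0.5967, -0.1039, 0.0641]
tool_rot: [-180.0, -0.0, 174.6]
force: [0.2, 0.8, 0.5]
grip_width: 0.384
grasp_force: 0.0
time: 18.08
tcp_pos: [0.5592, -0.1157, 0.2051]
tool_rot: [-179.8, 0.6, 174.8]
force: [-0.4, -0.8, 0.3]
grip_width: 0.386
grasp_force: 0.0
time: 18.7
tcp_pos: [0.3854, -0.2006, 0.2004]
tool_rot: [-179.9, 0.1, 174.4]
force: [0.3, -0.4, -0.4]
grip_width: 0.681
grasp_force: 0.0
top nut1 0.59 [442. 225.] [ 0.505 -0.346] [187. 175. 164.]
top nut1 0.56 [405.1 221.8] [ 0.517 -0.242] [186. 176. 162.]
top cap1 0.59 [440.5 195.6] [ 0.59  -0.347] [66. 74. 55.]
scene nut1 0.95 [205.6 304.1] [ 0.504 -0.344] [163. 167. 163.]
scene nut1 0.56 [244.1 275.4] [ 0.517 -0.24 ] [161. 166. 161.]
scene nut1 0.56 [184.6 284.1] [ 0.425 -0.333] [47. 50. 46.]
scene cap1 0.86 [147.7 302.8] [ 0.399 -0.411] [150. 161.  57.]
scene cap1 0.83 [155.1 276.5] [ 0.353 -0.355] [154. 139. 204.]
scene cap1 0.79 [208.3 258.5] [ 0.411 -0.249] [153. 138. 204.]
scene cap1 0.77 [173.2 255.8] [ 0.335 -0.29 ] [153. 138. 203.]
scene cap1 0.69 [235.7 326.4] [ 0.595 -0.348] [50. 55. 49.]
scene cap1 0.65 [184.8 284.5] [ 0.426 -0.333] [46. 49. 45.]
scene cap1 0.53 [271.8 287.8] [ 0.592 -0.232] [48. 51. 47.]
```

View pics/top2c.png

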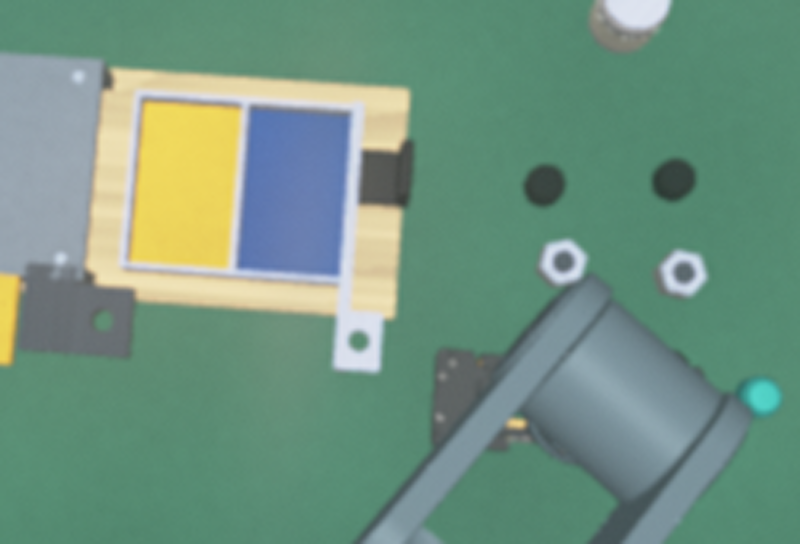

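The top2c view shows the tray fully out, with the blue bay centred near (295,190) and the yellow bay near (186,184). The nuts are at (563,262) and (683,272), and the black caps at (545,186) and (674,180). The third black cap is under the arm; the scene view puts it at world (0.425,-0.333).

Because the real fingertips are short, the gripper body sits low. I'll place with the fingers closing along locker x, so it clears the tab and the roof.

```bash
cat >> h.py <<'E'
def hexang(im,uv):  # world angle (mod 60) of a flat normal, from the light top rim of a nut, top view
    c=ray("top",uv,.04)[:2];k=2000;w=.03
    src=np.float32([proj("top",[c[0]+a,c[1]+b,.04])[0] for a,b in((-w,-w),(w,-w),(w,w),(-w,w))])
    n=int(2*w*k);R=cv2.warpPerspective(im,cv2.getPerspectiveTransform(src,np.float32([[0,0],[n,0],[n,n],[0,n]])),(n,n),flags=cv2.INTER_CUBIC)
    s=cv2.cvtColor(R,cv2.COLOR_BGR2HSV);m=((s[...,1]<60)&(s[...,2]>165)).astype(np.uint8)
    cs,_=cv2.findContours(m,cv2.RETR_EXTERNAL,cv2.CHAIN_APPROX_NONE);ct=max(cs,key=cv2.contourArea)
    h=np.zeros_like(m);cv2.fillPoly(h,[ct],1);M=cv2.moments(h,True);cx,cy=M["m10"]/M["m00"],M["m01"]/M["m00"]
    yy,xx=np.nonzero(h);t=np.arctan2(yy-cy,xx-cx);r=np.hypot(yy-cy,xx-cx)
    f=np.sum(r**4*np.exp(6j*t))/np.sum(r**4)
    ctr=c+(np.array([cx,cy])-n/2)/k
    return (np.degrees(np.angle(f))/6+30)%60,abs(f),M["m00"]/k/k*1e6,ctr
E
python3 - <<'E'
from h import *
im=cv2.imread("pics/top2.png")
for u in((405.9,221.9),(443.4,225)): print("nut flat",hexang(im,u))
k=.3125
for nm,cs in(("blue",[(250,105),(352,112),(340,275),(238,268)]),("yellow",[(143,100),(240,105),(228,270),(131,262)])):
    for z in(.02,.045):
        p=np.array([W2L(ray("top",(230+x*k,140+y*k),z)) for x,y in cs]);print(nm,z,p.round(1).tolist(),p.mean(0).round(1))
print(np.round(arm.state()["joint_pos"],1)); rows([.425,-.333,.1],84.55)
# top-face centres of caps seen by top (z~.036 rim)
E
```

```text
nut flat (np.float64(10.874269448910812), np.float64(0.11831750739217285), 1229.5000000000002, array([ 0.51677185, -0.24070801]))
nut flat (np.float64(44.47994859680813), np.float64(0.13653894293825147), 1216.5, array([ 0.50418047, -0.34539166]))
blue 0.02 [[77.3, -126.9], [77.1, -219.8], [-71.7, -219.3], [-71.9, -127.7]] [   2.7 -173.4]
blue 0.045 [[72.2, -128.7], [72.0, -220.0], [-74.2, -219.5], [-74.4, -129.6]] [  -1.1 -174.5]
yellow 0.02 [[75.4, -29.2], [76.7, -117.8], [-74.3, -118.9], [-73.2, -31.4]] [  1.1 -74.3]
yellow 0.045 [[70.3, -32.7], [71.6, -119.8], [-76.7, -120.9], [-75.7, -34.9]] [ -2.7 -77.1]
[ -42.8   -6.3  113.1    0.    73.2 -127.6]
tcp [ 0.3878 -0.199   0.1995] [-180.     0.   174.7] rows: shift [-0.987 -2.601  1.991] turn z -8.981
```

```bash
python3 -m inch '[[60,[0,0,0],[0,0,1]],[60,[0,0,0],[0,0,1]],[60,[0,0,0],[0,0,1]],[60,[0,0,0],[0,0,1]],[60,[0,0,0],[0,0,1]]]';python3 -m inch '[[60,[0,0,0],[0,0,1]],[60,[0,0,0],[0,0,1]],[60,[0,0,0],[0,0,1]],[60,[0,0,0],[0,0,1]],[60,[0,0,0],[0,0,0]]]';python3 -m inch '[[60,[0,0,0],[0,0,0]],[60,[0,0,0],[0,0,0]]]'; python3 -c "
from h import *
rows([.421,-.331,.08],84.55)"
```

```text
time: 19.62
tcp_pos: [0.3876, -0.1988, 0.1992]
tool_rot: [-180.0, -0.0, 124.4]
force: [0.2, 0.2, 0.6]
grip_width: 0.681
grasp_force: 0.0
time: 20.25
tcp_pos: [0.3875, -0.1989, 0.1992]
tool_rot: [-180.0, -0.0, 84.8]
force: [-1.2, 0.0, 0.3]
grip_width: 0.677
grasp_force: 0.0
time: 20.5
tcp_pos: [0.3871, -0.1993, 0.1993]
tool_rot: [-180.0, -0.0, 84.8]
force: [-0.1, 0.3, -0.1]
grip_width: 0.679
grasp_force: 0.0
tcp [ 0.3871 -0.1993  0.1993] [-180.    -0.    84.8] rows: shift [-2.562  0.914  2.386] turn z 0.023
```

```bash
python3 -m inch '[[60,[-0.86,0.3,0.5],[0,0,0]],[60,[-0.85,0.3,0.5],[0,0,0]],[60,[-0.85,0.31,0.5],[0,0,0]],[60,[0,0,0.9],[0,0,0]],[60,[0,0,0],[0,0,0]]]';python3 -c "
from h import *
for i in range(2):
  im=arm.capture('scene')
s=arm.state();print(s['tcp_pos']);b,_=blobs(mask(im,'dark'),100,500);print([(np.round(c,1).tolist(),s[4]) for c,s in b if c[1]>230])
rows([.421,-.331,.006],84.55)"
```

```text
time: 21.12
tcp_pos: [0.4181, -0.3288, 0.0758]
tool_rot: [-179.7, -0.3, 84.7]
force: [0.5, -0.1, 0.8]
grip_width: 0.685
grasp_force: 0.0
[ 0.42036262 -0.33078718  0.07982327]
[([310.3, 244.9], np.int32(485)), ([271.6, 287.8], np.int32(249)), ([235.5, 325.8], np.int32(312))]
tcp [ 0.4204 -0.3308  0.0798] [-180.    -0.    84.7] rows: shift [-0.003  0.013  1.476] turn z 0.015
```

```bash
python3 -m inch '[[60,[0,0.01,0.5],[0,0,0]],[60,[0,0,0.4],[0,0,0]],[60,[0,0,0.2],[0,0,0]],[60,[0,0,0.1],[0,0,0]],[60,[0,0,0],[0,0,0]]]';python3 -m inch '[[60,[0,0,0.1],[0,0,0]],[60,[0,0,0.1],[0,0,0]],[60,[0,0,0.06],[0,0,0]],[60,[0,0,0],[0,0,0]]]';python3 -m inch '[[20,[0,0,0],[0,0,0]],[20,[0,0,0],[0,0,0]],[20,[0,0,0],[0,0,0]],[20,[0,0,0],[0,0,0]],[20,[0,0,0],[0,0,0]]]' 20
```

```text
time: 21.85
tcp_pos: [0.4213, -0.3314, 0.0201]
tool_rot: [180.0, 0.0, 84.7]
force: [-0.0, 1.0, 0.9]
grip_width: 0.681
grasp_force: 0.0
time: 22.35
tcp_pos: [0.4207, -0.3309, 0.0059]
tool_rot: [-180.0, -0.0, 84.7]
force: [-0.1, -0.8, 0.6]
grip_width: 0.68
grasp_force: 0.0
time: 22.98
tcp_pos: [0.4209, -0.3312, 0.0064]
tool_rot: [180.0, 0.0, 84.7]
force: [0.2, 0.4, 1.0]
grip_width: 0.393
grasp_force: 20.0
```

```bash
python3 -m inch '[[20,[0,0,-0.3],[0,0,0]],[20,[0,0,-0.7],[0,0,0]],[20,[0,0,-0.7],[0,0,0]],[20,[0,0,-0.7],[0,0,0]],[20,[0,0,0],[0,0,0]]]';python3 -c "
from h import *
rows([*L2W(8,-53,0)[:2],.0275],84.55)"
```

```text
time: 23.6
tcp_pos: [0.4225, -0.333, 0.1302]
tool_rot: [179.7, 0.3, 84.7]
force: [-0.1, -0.7, -0.2]
grip_width: 0.394
grasp_force: 20.0
tcp [ 0.4225 -0.333   0.1302] [179.7   0.3  84.7] rows: shift [9.217 2.814 2.054] turn z 0.011
```

```bash
python3 -m inch '[[20,[0.92,0.28,0],[0,0,0]],[20,[0.92,0.28,0],[0,0,0]],[20,[0.92,0.28,0],[0,0,0]],[20,[0.92,0.28,0],[0,0,0]],[20,[0.92,0.28,0],[0,0,0]]]';python3 -m inch '[[20,[0.92,0.28,0],[0,0,0]],[20,[0.92,0.28,0],[0,0,0]],[20,[0.92,0.28,0],[0,0,0]],[20,[0.92,0.28,0],[0,0,0]],[20,[0.92,0.28,0],[0,0,0]]]';python3 -m inch '[[20,[0,0,0],[0,0,0]],[20,[0,0,0],[0,0,0]],[20,[0,0,0],[0,0,0]]]';python3 -c "
from h import *
rows([*L2W(8,-53,0)[:2],.0275],84.55)"
```

```text
time: 24.22
tcp_pos: [0.5116, -0.1069, 0.1253]
tool_rot: [-179.9, -0.0, 84.6]
force: [1.4, 0.3, -0.2]
grip_width: 0.395
grasp_force: 20.0
time: 24.85
tcp_pos: [0.6027, 0.1153, 0.125]
tool_rot: [-179.9, 0.0, 84.7]
force: [-0.2, 0.2, -0.4]
grip_width: 0.395
grasp_force: 20.0
time: 25.22
tcp_pos: [0.6025, 0.1126, 0.1258]
tool_rot: [-179.9, 0.0, 84.6]
force: [-0.1, -0.2, 0.1]
grip_width: 0.397
grasp_force: 20.0
tcp [0.6025 0.1126 0.1258] [-179.9    0.    84.6] rows: shift [0.009 0.058 1.966] turn z 0.003
```

```bash
python3 -m inch '[[20,[0,0.06,0.6],[0,0,0]],[20,[0,0,0.6],[0,0,0]],[20,[0,0,0.4],[0,0,0]],[20,[0,0,0.2],[0,0,0]],[20,[0,0,0],[0,0,0]]]';python3 -m inch '[[20,[0,0,0.07],[0,0,0]],[20,[0,0,0.06],[0,0,0]],[20,[0,0,0.03],[0,0,0]],[20,[0,0,0],[0,0,0]]]';python3 -c "
from h import *
rows([*L2W(8,-53,0)[:2],.0263],84.55)"
```

```text
time: 25.85
tcp_pos: [0.6059, 0.1132, 0.036]
tool_rot: [-180.0, 0.0, 84.6]
force: [-0.2, -0.3, 0.6]
grip_width: 0.394
grasp_force: 20.0
time: 26.35
tcp_pos: [0.6061, 0.1136, 0.0284]
tool_rot: [180.0, -0.0, 84.7]
force: [-0.5, -0.2, -0.3]
grip_width: 0.401
grasp_force: 20.0
tcp [0.6061 0.1136 0.0284] [180.   -0.   84.7] rows: shift [-0.017 -0.012  0.041] turn z 0.011
```

Now release, rise and return towards the next cap at (0.592,-0.231), re-measuring on the way.

```bash
python3 -m inch '[[20,[0,0,0.03],[0,0,0]],[20,[0,0,0],[0,0,0]],[46,[0,0,0],[0,0,0]],[46,[0,0,0],[0,0,0]],[46,[0,0,0],[0,0,0]]]';python3 -m inch '[[46,[0,0,-0.4],[0,0,0]],[46,[0,0,-0.8],[0,0,0]],[46,[0,0,-0.9],[0,0,0]],[60,[-0.9,0,0],[0,0,0]],[60,[-0.9,0,0],[0,0,0]]]'; python3 -m inch '[[60,[-0.9,0,0],[0,0,0]],[60,[-0.9,0,0],[0,0,0]],[60,[0,0.9,0],[0,0,0]],[60,[0,0.9,0],[0,0,0]],[60,[0,0,0],[0,0,0]]]';cat >> h.py <<'E'
def survey():
    for n in("top","scene"):
        im=arm.capture(n);cv2.imwrite(f"pics/last_{n}.png",im)
        for t in("nut1","cap1"):
            for q in arm.silhouettes(t,n):
                ys,xs=np.nonzero(q["region"]);u=(xs.mean(),ys.mean());c=im[q["region"]].mean(0)
                if np.ptp(c)<35: 
                    w=ray(n,u,.02);wb=ray(n,u,.04);print(n,t,round(q["score"],2),np.round(u,1),"table",np.round(w[:2],3),"tray locker",W2L(wb).round(0),c.round())
E
python3 -c "
from h import *
survey();rows([.592,-.231,.08],84.55)"
```

```text
time: 26.98
tcp_pos: [0.6063, 0.1135, 0.027]
tool_rot: [180.0, -0.0, 84.7]
force: [0.4, -0.2, 0.1]
grip_width: 0.524
grasp_force: 0.0
time: 27.6
tcp_pos: [0.5986, 0.0233, 0.1347]
tool_rot: [179.8, 0.0, 84.8]
force: [0.3, 0.2, -1.1]
grip_width: 0.68
grasp_force: 0.0
time: 28.22
tcp_pos: [0.6812, -0.0748, 0.1329]
tool_rot: [179.9, 0.0, 84.6]
force: [0.1, 0.0, -0.3]
grip_width: 0.685
grasp_force: 0.0
top nut1 0.5 [410.  211.9] table [ 0.545 -0.257] tray locker [ -19. -424.] [189. 179. 165.]
top nut1 0.5 [441.4 224.8] table [ 0.506 -0.344] tray locker [ -50. -514.] [184. 174. 161.]
top cap1 0.51 [440.2 195.5] table [ 0.591 -0.346] tray locker [  33. -507.] [68. 77. 57.]
top cap1 0.26 [238.2 198.9] table [0.596 0.237] tray locker [-16.  65.] [157. 173. 169.]
scene nut1 0.82 [205.6 304.6] table [ 0.505 -0.345] tray locker [ -34. -525.] [163. 167. 163.]
scene nut1 0.58 [249.  285.4] table [ 0.546 -0.255] tray locker [  -2. -434.] [163. 167. 164.]
scene cap1 0.7 [271.7 288. ] table [ 0.592 -0.233] tray locker [  40. -408.] [49. 52. 48.]
scene cap1 0.6 [235.5 325.9] table [ 0.593 -0.348] tray locker [  52. -520.] [47. 50. 47.]
tcp [ 0.6782 -0.0737  0.1324] [180.    0.   84.7] rows: shift [-3.292 -1.424  1.049] turn z 0.012
```

The nut that was at (0.517,-0.241) has been knocked to (0.546,-0.256), next to the cap. I'll take that nut first, on whichever pair of flats clears the cap.

```bash
python3 -c "
from h import *
im=cv2.imread('pics/last_top.png')
for u in((410.8,211.5),(443,224.5)):print(hexang(im,u))
for t in('.04'): pass
d=cv2.cvtColor(im,cv2.COLOR_BGR2HSV);m=((d[...,2]<70)).astype(np.uint8);b,_=blobs(m,50,400);print([(c.round(1).tolist(),s[4],np.round(ray('top',c,.03)[:2],3)) for c,s in b if c[0]>380])
rows([.546,-.256,.1],84.55);print(np.round(arm.state()['joint_pos'],0))
"
```

```text
(np.float64(11.52394935877922), np.float64(0.12365540807296814), 1262.2500000000002, array([ 0.54468577, -0.25587262]))
(np.float64(44.3574099377258), np.float64(0.13975351885810802), 1239.25, array([ 0.50420631, -0.34543836]))
[([439.8, 196.1], np.int32(87), array([ 0.587, -0.342])), ([399.4, 197.8], np.int32(79), array([ 0.585, -0.227]))]
tcp [ 0.6782 -0.0737  0.1324] [180.    0.   84.7] rows: shift [-3.875 -2.293  0.649] turn z 0.012
[-16.  29.  80.  -0.  71. -11.]
```

```bash
python3 -m inch '[[56,[-0.77,-0.46,0],[0,0,0]],[56,[-0.77,-0.46,0],[0,0,0]],[56,[-0.77,-0.46,0],[0,0,0]],[56,[-0.77,-0.46,0],[0,0,0]],[56,[-0.77,-0.46,0],[0,0,0]]]';python3 -m inch '[[56,[0,0,0],[0,0,1]],[56,[0,0,0],[0,0,1]],[56,[0,0,0],[0,0,1]],[56,[0,0,0],[0,0,1]],[56,[0,0,0],[0,0,0.32]]]';python3 -m inch '[[56,[0,0,0.5],[0,0,0]],[56,[0,0,0],[0,0,0]],[56,[0,0,0],[0,0,0]]]';python3 -c "
from h import *
rows([.5452,-.256,.01],41.5)"
```

```text
time: 29.15
tcp_pos: [0.5452, -0.2557, 0.1324]
tool_rot: [180.0, 0.0, 84.7]
force: [0.2, 0.2, -0.1]
grip_width: 0.636
grasp_force: 0.0
time: 29.78
tcp_pos: [0.546, -0.2546, 0.1323]
tool_rot: [180.0, -0.0, 41.3]
force: [-0.1, -0.0, 0.3]
grip_width: 0.631
grasp_force: 0.0
time: 30.15
tcp_pos: [0.5465, -0.255, 0.1076]
tool_rot: [180.0, -0.0, 41.5]
force: [0.1, 0.4, -0.4]
grip_width: 0.636
grasp_force: 0.0
tcp [ 0.5465 -0.255   0.1076] [180.   -0.   41.5] rows: shift [-0.034 -0.003  1.953] turn z -0.004
```

```bash
python3 -m inch '[[56,[-0.03,0,0.6],[0,0,0]],[56,[0,0,0.6],[0,0,0]],[56,[0,0,0.3],[0,0,0]],[56,[0,0,0.15],[0,0,0]],[56,[0,0,0],[0,0,0]]]';python3 -m inch '[[56,[0,0,0.1],[0,0,0]],[56,[0,0,0.1],[0,0,0]],[56,[0,0,0.1],[0,0,0]],[56,[0,0,0],[0,0,0]]]';python3 -m inch '[[20,[0,0,0],[0,0,0]],[20,[0,0,0],[0,0,0]],[20,[0,0,0],[0,0,0]],[20,[0,0,0],[0,0,0]],[20,[0,0,0],[0,0,0]]]' 35;python3 -m inch '[[20,[0,0,-0.2],[0,0,0]],[20,[0,0,-0.6],[0,0,0]],[20,[0,0,-0.8],[0,0,0]],[20,[0,0,-0.8],[0,0,0]],[20,[0,0,0],[0,0,0]]]'
```

```text
time: 30.78
tcp_pos: [0.5457, -0.2562, 0.0247]
tool_rot: [180.0, -0.0, 41.5]
force: [-0.2, 0.3, 0.3]
grip_width: 0.639
grasp_force: 0.0
time: 31.28
tcp_pos: [0.545, -0.2557, 0.0087]
tool_rot: [-179.9, 0.0, 41.5]
force: [-0.4, -0.8, 1.0]
grip_width: 0.636
grasp_force: 0.0
time: 31.9
tcp_pos: [0.5454, -0.256, 0.0094]
tool_rot: [180.0, -0.0, 41.5]
force: [-0.8, 0.1, 1.8]
grip_width: 0.46
grasp_force: 35.0
time: 32.52
tcp_pos: [0.5477, -0.2576, 0.1336]
tool_rot: [179.6, -0.1, 41.5]
force: [0.2, -0.7, -1.7]
grip_width: 0.462
grasp_force: 35.0
```

The opening reads 0.46 (about 42 mm), so the nut is held across its corners and my hex phase is off by 30°. It lifts fine, so I'll place it carefully and use the other phase for the next nut.

```bash
python3 -m inch '[[20,[0,0,0],[0,0,-0.9]],[20,[0,0,0],[0,0,-0.9]],[20,[0,0,0],[0,0,-0.9]],[20,[0,0,0],[0,0,-0.9]],[20,[0,0,0],[0,0,-0.71]]]';python3 -m inch '[[20,[0,0,0],[0,0,0]],[20,[0,0,0],[0,0,0]],[20,[0,0,0],[0,0,0]]]';python3 -c "
from h import *
rows([*L2W(-25,-191,0)[:2],.03],84.55);s=arm.state();print(s['grip_width'],s['joint_pos'])"
```

```text
time: 33.15
tcp_pos: [0.5444, -0.2553, 0.1274]
tool_rot: [-179.9, -0.1, 84.8]
force: [-0.7, 0.7, -2.3]
grip_width: 0.461
grasp_force: 35.0
time: 33.52
tcp_pos: [0.5452, -0.2559, 0.129]
tool_rot: [-180.0, -0.0, 84.5]
force: [0.8, 1.4, -2.1]
grip_width: 0.462
grasp_force: 35.0
tcp [ 0.5452 -0.2559  0.129 ] [-180.    -0.    84.5] rows: shift [ 4.695 -0.168  1.979] turn z -0.007
0.4617874081339206 [-3.64222840e+01  1.99144999e+01  9.28042055e+01 -1.45413662e-03
  6.73078188e+01 -3.08970038e+01]
```

```bash
python3 -m inch '[[20,[0.6,-0.03,0],[0,0,0]],[20,[0.8,-0.03,0],[0,0,0]],[20,[0.8,-0.03,0],[0,0,0]],[20,[0.8,-0.03,0],[0,0,0]],[20,[0.8,-0.03,0],[0,0,0]]]';python3 -m inch '[[20,[0.5,-0.02,0],[0,0,0]],[20,[0.4,0,0],[0,0,0]],[20,[0,0,0],[0,0,0]],[20,[0,0,0],[0,0,0]]]';python3 -c "
from h import *
rows([*L2W(-25,-191,0)[:2],.03],84.55)"
```

```text
time: 34.15
tcp_pos: [0.556, -0.0649, 0.1294]
tool_rot: [180.0, 0.0, 84.5]
force: [-0.4, -0.0, -2.5]
grip_width: 0.461
grasp_force: 35.0
time: 34.65
tcp_pos: [0.5594, -0.0219, 0.1293]
tool_rot: [180.0, 0.0, 84.5]
force: [0.6, -0.0, -2.0]
grip_width: 0.461
grasp_force: 35.0
tcp [ 0.5594 -0.0219  0.1293] [180.    0.   84.5] rows: shift [9.000e-03 1.000e-03 1.987e+00] turn z -0.002
```

```bash
python3 -m inch '[[20,[0.01,0,0.6],[0,0,0]],[20,[0,0,0.6],[0,0,0]],[20,[0,0,0.4],[0,0,0]],[20,[0,0,0.25],[0,0,0]],[20,[0,0,0],[0,0,0]]]';python3 -m inch '[[20,[0,0,0.07],[0,0,0]],[20,[0,0,0.05],[0,0,0]],[20,[0,0,0.02],[0,0,0]],[20,[0,0,0],[0,0,0]]]';python3 -c "
from h import *
rows([*L2W(-25,-191,0)[:2],.0292],84.55)"
```

```text
time: 35.28
tcp_pos: [0.5587, -0.0213, 0.0361]
tool_rot: [-179.9, -0.0, 84.5]
force: [-0.4, -0.4, -1.0]
grip_width: 0.461
grasp_force: 35.0
time: 35.78
tcp_pos: [0.5594, -0.0207, 0.03]
tool_rot: [180.0, 0.0, 84.6]
force: [0.4, 0.2, -2.1]
grip_width: 0.465
grasp_force: 35.0
tcp [ 0.5594 -0.0207  0.03  ] [180.    0.   84.6] rows: shift [-0.015  0.004  0.015] turn z 0.001
```

```bash
python3 -m inch '[[20,[0,0,0.02],[0,0,0]],[20,[0,0,0],[0,0,0]],[50,[0,0,0],[0,0,0]],[50,[0,0,0],[0,0,0]],[50,[0,0,0],[0,0,0]]]';python3 -m inch '[[50,[0,0,-0.3],[0,0,0]],[50,[0,0,-0.8],[0,0,0]],[50,[0,0,-0.9],[0,0,0]],[50,[0,-0.9,0],[0,0,0]],[50,[0,-0.9,0],[0,0,0]]]'; python3 -m inch '[[60,[0,-0.9,0],[0,0,0]],[60,[0,-0.9,0],[0,0,0]],[60,[0,0,0],[0,0,0]]]';python3 -c "
from h import *
survey();print(arm.state()['tcp_pos'])
im=cv2.imread('pics/last_top.png');print(hexang(im,(443,224.5)))"
```

```text
time: 36.4
tcp_pos: [0.5594, -0.0208, 0.0288]
tool_rot: [180.0, 0.0, 84.6]
force: [0.0, 0.2, -0.2]
grip_width: 0.567
grasp_force: 0.0
time: 37.02
tcp_pos: [0.4695, -0.0124, 0.1305]
tool_rot: [179.8, 0.0, 84.6]
force: [-0.1, 0.5, -0.5]
grip_width: 0.566
grasp_force: 0.0
time: 37.4
tcp_pos: [0.3778, -0.003, 0.1291]
tool_rot: [-180.0, 0.0, 84.5]
force: [0.0, 0.4, 0.3]
grip_width: 0.678
grasp_force: 0.0
top nut1 0.64 [442.4 225.1] table [ 0.505 -0.347] tray locker [ -50. -516.] [182. 173. 159.]
top nut1 0.44 [327.7 207.6] table [ 0.564 -0.022] tray locker [ -23. -192.] [192. 178. 170.]
top cap1 0.72 [280.6 192.4] table [0.612 0.114] tray locker [ 11. -54.] [ 72.  95. 105.]
top cap1 0.43 [399.6 197. ] table [ 0.589 -0.229] tray locker [  21. -393.] [62. 68. 56.]
scene nut1 0.87 [205.5 304.6] table [ 0.505 -0.345] tray locker [ -34. -525.] [162. 166. 162.]
scene nut1 0.69 [316.1 220.3] table [0.545 0.005] tray locker [ -27. -183.] [168. 171. 169.]
scene cap1 0.76 [271.7 287.9] table [ 0.592 -0.232] tray locker [  40. -408.] [49. 52. 48.]
scene cap1 0.61 [235.8 325.7] table [ 0.593 -0.347] tray locker [  52. -519.] [48. 51. 47.]
scene cap1 0.55 [358.3 202.7] table [0.599 0.13 ] tray locker [ 14. -57.] [48. 66. 70.]
[ 0.38119319 -0.00396364  0.12923406]
(np.float64(44.40625630018021), np.float64(0.13556980736794058), 1216.5, array([ 0.50419951, -0.34538883]))
```

```bash
sed -i 's/def hexang(im,uv):/def hexang(im,uv,Z=.04):/; s/ray("top",uv,.04)\[:2\]/ray("top",uv,Z)[:2]/; s/c\[1\]+b,.04\]/c[1]+b,Z]/' h.py; python3 -c "
from h import *
im=cv2.imread('pics/last_top.png');print(hexang(im,(327.7,207.3),.06))
def big(u,r=16): 
  x,y=int(u[0]),int(u[1]);return cv2.resize(im[y-r:y+r,x-r:x+r],(390,390),interpolation=cv2.INTER_LANCZOS4)
cv2.imwrite('pics/nuts.png',np.hstack([big((443,225)),big((328,207))]))"
```

```text
(np.float64(51.74059599739316), np.float64(0.12290390927518363), 1193.7500000000002, array([ 0.55925367, -0.02132499]))
```

View pics/nuts.png

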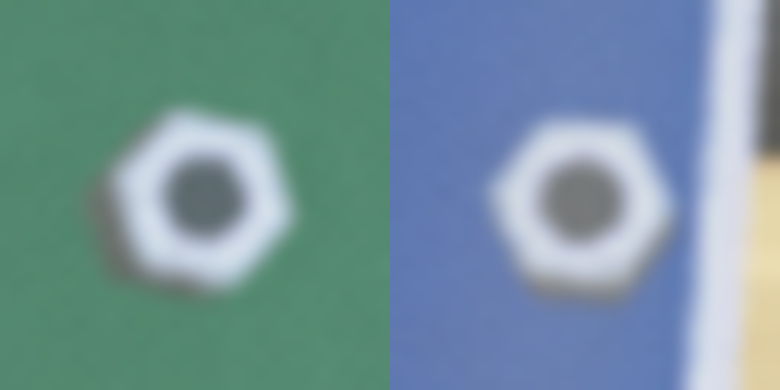

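The nuts crop shows the placed nut upright in the blue bay, with its flats facing the closing direction, so the hex angle was right after all. The other nut is at left (205,200) and its flat angle of 44.4° is usable. Next nut.

```bash
python3 -c "
from h import *
rows([.5045,-.3455,.009],74.4)"
```

```text
tcp [ 0.3812 -0.004   0.1292] [180.    0.   84.6] rows: shift [-6.566  3.103  2.405] turn z 1.016
```

```bash
python3 -m inch '[[56,[-0.8,0.388,0],[0,0,0]],[56,[-0.82,0.388,0],[0,0,0]],[56,[-0.82,0.388,0],[0,0,0]],[56,[-0.82,0.388,0],[0,0,0]],[56,[-0.82,0.388,0],[0,0,0]]]';python3 -m inch '[[56,[-0.82,0.388,0],[0,0,0]],[56,[-0.82,0.388,0],[0,0,0]],[56,[-0.84,0.388,0],[0,0,0.5]],[56,[0,0,0.5],[0,0,0.516]],[56,[0,0,0],[0,0,0]]]';python3 -m inch '[[56,[0,0,0],[0,0,0]],[56,[0,0,0],[0,0,0]]]';python3 -c "
from h import *
rows([.5045,-.3455,.009],74.4)"
```

```text
time: 38.33
tcp_pos: [0.4582, -0.2178, 0.1284]
tool_rot: [-180.0, -0.0, 84.5]
force: [1.0, -0.2, -0.2]
grip_width: 0.631
grasp_force: 0.0
time: 38.95
tcp_pos: [0.5024, -0.3442, 0.1008]
tool_rot: [-179.7, -0.2, 74.4]
force: [0.3, -0.3, 0.4]
grip_width: 0.634
grasp_force: 0.0
time: 39.2
tcp_pos: [0.504, -0.3448, 0.1048]
tool_rot: [179.9, 0.0, 74.5]
force: [-0.1, -0.6, 0.2]
grip_width: 0.635
grasp_force: 0.0
tcp [ 0.504  -0.3448  0.1048] [179.9   0.   74.5] rows: shift [-0.01   0.012  1.916] turn z 0.009
```

```bash
python3 -m inch '[[56,[-0.01,0.01,0.6],[0,0,0]],[56,[0,0,0.6],[0,0,0]],[56,[0,0,0.3],[0,0,0]],[56,[0,0,0.15],[0,0,0]],[56,[0,0,0],[0,0,0]]]';python3 -m inch '[[56,[0,0,0.1],[0,0,0]],[56,[0,0,0.1],[0,0,0]],[56,[0,0,0.06],[0,0,0]],[56,[0,0,0],[0,0,0]]]';python3 -m inch '[[20,[0,0,0],[0,0,0]],[20,[0,0,0],[0,0,0]],[20,[0,0,0],[0,0,0]],[20,[0,0,0],[0,0,0]],[20,[0,0,0],[0,0,0]]]' 35;python3 -m inch '[[20,[0,0,-0.2],[0,0,0]],[20,[0,0,-0.6],[0,0,0]],[20,[0,0,-0.8],[0,0,0]],[20,[0,0,-0.8],[0,0,-0.5]],[20,[0,0,0],[0,0,-0.5]]]';python3 -m inch '[[20,[0,0,0],[0,0,0]],[20,[0,0,0],[0,0,0]]]';python3 -c "
from h import *
rows([*L2W(25,-155,0)[:2],.0292],84.55)"
```

```text
time: 39.83
tcp_pos: [0.5041, -0.3457, 0.0217]
tool_rot: [180.0, 0.0, 74.4]
force: [0.7, -1.0, 0.3]
grip_width: 0.633
grasp_force: 0.0
time: 40.33
tcp_pos: [0.5036, -0.3454, 0.008]
tool_rot: [-180.0, -0.0, 74.4]
force: [-0.2, -0.1, 0.3]
grip_width: 0.635
grasp_force: 0.0
time: 40.95
tcp_pos: [0.5039, -0.3456, 0.0085]
tool_rot: [180.0, 0.0, 74.4]
force: [-0.8, -1.1, 0.7]
grip_width: 0.457
grasp_force: 35.0
time: 41.58
tcp_pos: [0.5058, -0.3474, 0.1331]
tool_rot: [179.7, 0.3, 84.6]
force: [0.4, 0.5, -2.3]
grip_width: 0.458
grasp_force: 35.0
time: 41.82
tcp_pos: [0.5033, -0.345, 0.1276]
tool_rot: [-179.9, -0.1, 84.3]
force: [-0.2, -0.0, -1.8]
grip_width: 0.46
grasp_force: 35.0
tcp [ 0.5033 -0.345   0.1276] [-1.799e+02 -1.000e-01  8.430e+01] rows: shift [7.275 1.472 1.969] turn z -0.025
```

```bash
python3 -m inch '[[20,[0.8,0.164,0],[0,0,0]],[20,[0.81,0.164,0],[0,0,0]],[20,[0.81,0.164,0],[0,0,0]],[20,[0.81,0.164,0],[0,0,0]],[20,[0.81,0.164,0],[0,0,0]]]';python3 -m inch '[[20,[0.81,0.164,0],[0,0,0]],[20,[0.81,0.164,0],[0,0,0]],[20,[0.81,0.164,0],[0,0,0]],[20,[0.81,0.164,0],[0,0,-0.02]],[20,[0,0,0],[0,0,0]]]';python3 -m inch '[[20,[0,0,0],[0,0,0]],[20,[0,0,0],[0,0,0]]]';python3 -c "
from h import *
rows([*L2W(25,-155,0)[:2],.0284],84.55)"
```

```text
time: 42.45
tcp_pos: [0.5641, -0.147, 0.1275]
tool_rot: [-179.9, -0.0, 84.3]
force: [0.2, 0.2, -2.6]
grip_width: 0.459
grasp_force: 35.0
time: 43.08
tcp_pos: [0.6126, 0.0124, 0.1274]
tool_rot: [-179.9, -0.0, 84.7]
force: [-0.5, -0.4, -2.0]
grip_width: 0.464
grasp_force: 35.0
time: 43.32
tcp_pos: [0.6124, 0.0084, 0.128]
tool_rot: [-180.0, 0.0, 84.5]
force: [-0.4, 0.8, -1.5]
grip_width: 0.461
grasp_force: 35.0
tcp [0.6124 0.0084 0.128 ] [-180.     0.    84.5] rows: shift [0.025 0.002 1.991] turn z -0.005
```

```bash
python3 -m inch '[[20,[0.02,0,0.6],[0,0,0]],[20,[0,0,0.6],[0,0,0]],[20,[0,0,0.4],[0,0,0]],[20,[0,0,0.25],[0,0,0]],[20,[0,0,0],[0,0,0]]]';python3 -m inch '[[20,[0,0,0.07],[0,0,0]],[20,[0,0,0.05],[0,0,0]],[20,[0,0,0.02],[0,0,0]],[20,[0,0,0],[0,0,0]],[50,[0,0,0],[0,0,0]]]';python3 -m inch '[[50,[0,0,0],[0,0,0]],[50,[0,0,0],[0,0,0]],[50,[0,0,-0.3],[0,0,0]],[50,[0,0,-0.8],[0,0,0]],[50,[0,0,-0.9],[0,0,0]]]'; python3 -m inch '[[60,[-0.8,-0.8,0],[0,0,0]],[60,[-0.8,-0.8,0],[0,0,0]],[60,[0,-0.8,0],[0,0,0]],[60,[0,-0.8,0],[0,0,0]],[60,[0,0,0],[0,0,0]]]';python3 -c "
from h import *
survey();rows([.59,-.231,.007],84.55)"
```

```text
time: 43.95
tcp_pos: [0.6124, 0.0103, 0.0351]
tool_rot: [-179.9, -0.0, 84.6]
force: [-0.0, 0.1, -2.6]
grip_width: 0.466
grasp_force: 35.0
time: 44.58
tcp_pos: [0.6133, 0.0105, 0.0292]
tool_rot: [180.0, 0.0, 84.6]
force: [-0.8, 0.2, -0.1]
grip_width: 0.545
grasp_force: 0.0
time: 45.2
tcp_pos: [0.6126, 0.0105, 0.1304]
tool_rot: [-180.0, -0.0, 84.6]
force: [0.2, 0.7, 0.5]
grip_width: 0.565
grasp_force: 0.0
time: 45.82
tcp_pos: [0.4441, -0.0536, 0.1293]
tool_rot: [-180.0, -0.0, 84.6]
force: [0.2, 0.2, 0.6]
grip_width: 0.685
grasp_force: 0.0
top nut1 0.67 [316.1 189.2] table [0.618 0.01 ] tray locker [  27. -155.] [193. 182. 174.]
top nut1 0.53 [327.3 203.7] table [ 0.575 -0.021] tray locker [ -12. -190.] [191. 181. 174.]
top nut1 0.21 [257.2 196.9] table [0.6   0.181] tray locker [-6. 11.] [156. 171. 169.]
top cap1 0.71 [400.  197.1] table [ 0.589 -0.231] tray locker [  21. -394.] [66. 74. 57.]
top cap1 0.59 [280.6 193.1] table [0.61  0.113] tray locker [  9. -54.] [ 72.  95. 105.]
scene nut1 0.79 [316.5 220.6] table [0.546 0.005] tray locker [ -26. -183.] [177. 176. 173.]
scene nut1 0.53 [340.2 223.7] table [0.604 0.029] tray locker [  28. -154.] [159. 157. 154.]
scene cap1 0.74 [235.7 326.1] table [ 0.594 -0.348] tray locker [  53. -519.] [53. 58. 50.]
scene cap1 0.66 [271.3 288.2] table [ 0.592 -0.233] tray locker [  40. -409.] [52. 56. 50.]
scene cap1 0.57 [358.  202.3] table [0.598 0.131] tray locker [ 12. -57.] [44. 51. 54.]
tcp [ 0.4472 -0.0543  0.1292] [179.9   0.   84.6] rows: shift [-3.25   3.175  2.445] turn z 0.006
```

Both nuts are in the blue bay. The scene pixel of the first one hasn't changed. Now the cap at (0.590,-0.231).

```bash
python3 -m inch '[[60,[-0.64,0.63,0],[0,0,0]],[60,[-0.65,0.63,0],[0,0,0]],[60,[-0.65,0.63,0],[0,0,0]],[60,[-0.65,0.64,0.2],[0,0,0]],[60,[-0.65,0.64,0.5],[0,0,0]]]';python3 -m inch '[[60,[0,0,0.6],[0,0,0]],[60,[0,0,0.5],[0,0,0]],[60,[0,0,0.3],[0,0,0]],[60,[0,0,0],[0,0,0]],[60,[0,0,0],[0,0,0]]]';python3 -c "
from h import *
rows([.59,-.231,.0063],84.55)"
```

```text
time: 46.75
tcp_pos: [0.5912, -0.2322, 0.0944]
tool_rot: [179.8, 0.1, 84.6]
force: [0.4, -0.2, 0.4]
grip_width: 0.679
grasp_force: 0.0
time: 47.38
tcp_pos: [0.5895, -0.2306, 0.0249]
tool_rot: [179.9, 0.0, 84.6]
force: [1.4, -0.1, 1.0]
grip_width: 0.682
grasp_force: 0.0
tcp [ 0.5895 -0.2306  0.0249] [179.9   0.   84.6] rows: shift [-0.007  0.011  0.371] turn z 0.006
```

Cap A goes to locker (-33,-98).

```bash
python3 -m inch '[[60,[0,0.01,0.15],[0,0,0]],[60,[0,0,0.12],[0,0,0]],[60,[0,0,0.09],[0,0,0]],[60,[0,0,0],[0,0,0]],[20,[0,0,0],[0,0,0]]]' 20;python3 -m inch '[[20,[0,0,0],[0,0,0]],[20,[0,0,0],[0,0,0]],[20,[0,0,0],[0,0,0]],[20,[0,0,0],[0,0,0]]]';python3 -m inch '[[20,[0,0,-0.2],[0,0,0]],[20,[0,0,-0.6],[0,0,0]],[20,[0,0,-0.8],[0,0,0]],[20,[0,0,-0.8],[0,0,0]],[20,[0,0,0],[0,0,0]]]';python3 -c "
from h import *
rows([*L2W(-33,-98,0)[:2],.0263],84.55)"
```

```text
time: 48.0
tcp_pos: [0.5892, -0.2304, 0.0059]
tool_rot: [180.0, 0.0, 84.6]
force: [0.0, -0.0, 0.3]
grip_width: 0.591
grasp_force: 0.0
time: 48.5
tcp_pos: [0.5893, -0.2304, 0.006]
tool_rot: [180.0, 0.0, 84.6]
force: [-0.1, 0.1, 2.1]
grip_width: 0.395
grasp_force: 20.0
time: 49.12
tcp_pos: [0.5916, -0.2317, 0.1306]
tool_rot: [179.6, 0.2, 84.6]
force: [-0.5, -0.4, -1.5]
grip_width: 0.395
grasp_force: 20.0
tcp [ 0.5916 -0.2317  0.1306] [179.6   0.2  84.6] rows: shift [ 5.986 -1.193  2.086] turn z 0.005
```

```bash
python3 -m inch '[[20,[0.7,-0.14,0],[0,0,0]],[20,[0.75,-0.15,0],[0,0,0]],[20,[0.75,-0.15,0],[0,0,0]],[20,[0.75,-0.15,0],[0,0,0]],[20,[0.75,-0.15,0],[0,0,0]]]';python3 -m inch '[[20,[0.75,-0.15,0],[0,0,0]],[20,[0.75,-0.15,0],[0,0,0]],[20,[0.75,-0.15,0],[0,0,0]],[20,[0,0,0],[0,0,0]],[20,[0,0,0],[0,0,0]]]';python3 -m inch '[[20,[0,0,0],[0,0,0]]]';python3 -c "
from h import *
rows([*L2W(-33,-98,0)[:2],.0262],84.55)"
```

```text
time: 49.75
tcp_pos: [0.5686, -0.0412, 0.1246]
tool_rot: [-179.9, -0.0, 84.6]
force: [0.2, 0.2, 0.0]
grip_width: 0.391
grasp_force: 20.0
time: 50.38
tcp_pos: [0.5575, 0.0712, 0.1251]
tool_rot: [-179.9, 0.0, 84.6]
force: [0.0, -0.2, -0.2]
grip_width: 0.398
grasp_force: 20.0
time: 50.5
tcp_pos: [0.5579, 0.0704, 0.1255]
tool_rot: [-180.0, 0.0, 84.5]
force: [0.2, 0.3, -0.3]
grip_width: 0.396
grasp_force: 20.0
tcp [0.5579 0.0704 0.1255] [-180.     0.    84.5] rows: shift [0.034 0.046 1.986] turn z -0.003
```

```bash
python3 -m inch '[[20,[0.03,0.04,0.6],[0,0,0]],[20,[0,0,0.6],[0,0,0]],[20,[0,0,0.4],[0,0,0]],[20,[0,0,0.25],[0,0,0]],[20,[0,0,0],[0,0,0]]]';python3 -m inch '[[20,[0,0,0.06],[0,0,0]],[20,[0,0,0.05],[0,0,0]],[20,[0,0,0.01],[0,0,0]],[20,[0,0,0],[0,0,0]],[46,[0,0,0],[0,0,0]]]';python3 -m inch '[[46,[0,0,0],[0,0,0]],[46,[0,0,0],[0,0,0]],[46,[0,0,-0.3],[0,0,0]],[46,[0,0,-0.8],[0,0,0]],[46,[0,0,-0.9],[0,0,0]]]'; python3 -m inch '[[60,[-0.8,-0.8,0],[0,0,0]],[60,[-0.8,-0.8,0],[0,0,0]],[60,[-0.8,-0.8,0],[0,0,0]],[60,[-0.8,-0.4,0],[0,0,0]],[60,[0,0,0],[0,0,0]]]';python3 -c "
from h import *
survey();rows([.592,-.346,.0063],84.55)"
```

```text
time: 51.12
tcp_pos: [0.5596, 0.0722, 0.0326]
tool_rot: [-179.9, 0.0, 84.5]
force: [-0.3, 0.8, -0.7]
grip_width: 0.398
grasp_force: 20.0
time: 51.75
tcp_pos: [0.5602, 0.0728, 0.0275]
tool_rot: [180.0, 0.0, 84.6]
force: [-0.1, 0.1, -0.2]
grip_width: 0.486
grasp_force: 0.0
time: 52.38
tcp_pos: [0.5597, 0.0728, 0.1289]
tool_rot: [-180.0, 0.0, 84.6]
force: [0.1, -0.1, 0.0]
grip_width: 0.519
grasp_force: 0.0
time: 53.0
tcp_pos: [0.4049, -0.0753, 0.1284]
tool_rot: [179.9, 0.1, 84.4]
force: [-0.3, 0.4, 0.2]
grip_width: 0.684
grasp_force: 0.0
top nut1 0.56 [327.8 207.5] table [ 0.564 -0.022] tray locker [ -23. -192.] [193. 179. 171.]
top nut1 0.43 [315.9 188.3] table [0.621 0.011] tray locker [  30. -154.] [194. 177. 168.]
top cap1 0.61 [295.1 208.2] table [0.565 0.072] tray locker [-31. -99.] [ 73.  95. 104.]
top cap1 0.43 [280.3 193.1] table [0.61  0.114] tray locker [  9. -54.] [71. 87. 94.]
scene nut1 0.61 [315.8 219.7] table [0.543 0.006] tray locker [ -30. -182.] [177. 177. 174.]
scene nut1 0.56 [340.1 223.1] table [0.603 0.031] tray locker [  26. -153.] [158. 160. 159.]
scene cap1 0.76 [358.  202.2] table [0.597 0.131] tray locker [ 12. -56.] [48. 61. 64.]
scene cap1 0.74 [235.8 326. ] table [ 0.594 -0.347] tray locker [  53. -519.] [46. 49. 46.]
scene cap1 0.68 [336.5 202.7] table [0.549 0.096] tray locker [-31. -95.] [56. 65. 67.]
tcp [ 0.4061 -0.0726  0.1275] [180.   -0.   84.7] rows: shift [-5.101  4.208  2.424] turn z 0.014
```

```bash
python3 -m inch '[[60,[-0.8,0.6,0],[0,0,0]],[60,[-0.8,0.7,0],[0,0,0]],[60,[-0.8,0.7,0],[0,0,0]],[60,[-0.8,0.7,0],[0,0,0]],[60,[-0.8,0.7,0],[0,0,0]]]';python3 -m inch '[[60,[-0.8,0.6,0.2],[0,0,0]],[60,[-0.31,0.21,0.6],[0,0,0.01]],[60,[0,0,0.7],[0,0,0]],[60,[0,0,0.5],[0,0,0]],[60,[0,0,0],[0,0,0]]]';python3 -m inch '[[60,[0,0,0],[0,0,0]]]';python3 -c "
from h import *
rows([.592,-.3465,.0063],84.55)"
```

```text
time: 53.92
tcp_pos: [0.5576, -0.2888, 0.1267]
tool_rot: [-180.0, -0.0, 84.7]
force: [-0.5, -0.2, -0.1]
grip_width: 0.68
grasp_force: 0.0
time: 54.55
tcp_pos: [0.5899, -0.345, 0.0239]
tool_rot: [-179.7, -0.2, 84.6]
force: [-0.1, 0.3, 0.8]
grip_width: 0.68
grasp_force: 0.0
time: 54.68
tcp_pos: [0.5921, -0.3473, 0.0281]
tool_rot: [180.0, 0.0, 84.6]
force: [0.4, -0.6, 0.7]
grip_width: 0.683
grasp_force: 0.0
tcp [ 0.5921 -0.3473  0.0281] [180.    0.   84.6] rows: shift [ 0.015 -0.003  0.436] turn z 0.001
```

```bash
python3 -m inch '[[60,[0,0,0.2],[0,0,0]],[60,[0,0,0.13],[0,0,0]],[60,[0,0,0.09],[0,0,0]],[60,[0,0,0],[0,0,0]],[20,[0,0,0],[0,0,0]]]' 20;python3 -m inch '[[20,[0,0,0],[0,0,0]],[20,[0,0,0],[0,0,0]],[20,[0,0,0],[0,0,0]],[20,[0,0,0],[0,0,0]]]';python3 -m inch '[[20,[0,0,-0.2],[0,0,0]],[20,[0,0,-0.6],[0,0,0]],[20,[0,0,-0.8],[0,0,0]],[20,[0,0,-0.8],[0,0,0]],[20,[0,0,0],[0,0,0]]]';python3 -m inch '[[20,[0,0,0],[0,0,0]]]';python3 -c "
from h import *
rows([*L2W(33,-98,0)[:2],.0263],84.55)"
```

```text
time: 55.3
tcp_pos: [0.5912, -0.3476, 0.0065]
tool_rot: [180.0, 0.0, 84.5]
force: [-0.5, 0.7, 0.4]
grip_width: 0.593
grasp_force: 0.0
time: 55.8
tcp_pos: [0.5912, -0.3476, 0.0066]
tool_rot: [180.0, 0.0, 84.5]
force: [-0.7, 0.6, 0.9]
grip_width: 0.394
grasp_force: 20.0
time: 56.42
tcp_pos: [0.5934, -0.3493, 0.1315]
tool_rot: [179.6, 0.3, 84.5]
force: [0.7, 0.2, -0.8]
grip_width: 0.398
grasp_force: 20.0
time: 56.55
tcp_pos: [0.5906, -0.3471, 0.1256]
tool_rot: [-180.0, -0.0, 84.5]
force: [-0.7, 1.0, -0.9]
grip_width: 0.395
grasp_force: 20.0
tcp [ 0.5906 -0.3471  0.1256] [-180.    -0.    84.5] rows: shift [ 8.285 -0.087  1.987] turn z -0.006
```

```bash
python3 -m inch '[[20,[0.8,-0.01,0],[0,0,0]],[20,[0.83,-0.01,0],[0,0,0]],[20,[0.83,-0.01,0],[0,0,0]],[20,[0.83,-0.01,0],[0,0,0]],[20,[0.83,-0.01,0],[0,0,0]]]';python3 -m inch '[[20,[0.83,-0.01,0],[0,0,0]],[20,[0.83,-0.01,0],[0,0,0]],[20,[0.83,-0.01,0],[0,0,0]],[20,[0.83,-0.01,0],[0,0,0]],[20,[0.83,0,0],[0,0,0]]]';python3 -m inch '[[20,[0,0,0],[0,0,0]],[20,[0,0,0],[0,0,0]],[20,[0,0,0],[0,0,0]]]';python3 -c "
from h import *
rows([*L2W(33,-98,0)[:2],.0266],84.55)"
```

```text
time: 57.18
tcp_pos: [0.6069, -0.1403, 0.1239]
tool_rot: [-179.8, -0.1, 84.5]
force: [0.5, 0.5, -0.9]
grip_width: 0.394
grasp_force: 20.0
time: 57.8
tcp_pos: [0.6247, 0.066, 0.1239]
tool_rot: [-179.8, 0.0, 84.5]
force: [-0.2, 0.1, -0.3]
grip_width: 0.395
grasp_force: 20.0
time: 58.18
tcp_pos: [0.6259, 0.0633, 0.1255]
tool_rot: [-179.9, 0.0, 84.4]
force: [0.4, -0.2, -0.8]
grip_width: 0.392
grasp_force: 20.0
tcp [0.6259 0.0633 0.1255] [-179.9    0.    84.4] rows: shift [ 4.600e-02 -1.000e-03  1.978e+00] turn z -0.013
```

```bash
python3 -m inch '[[20,[0.045,0,0.6],[0,0,-0.01]],[20,[0,0,0.6],[0,0,0]],[20,[0,0,0.4],[0,0,0]],[20,[0,0,0.25],[0,0,0]],[20,[0,0,0],[0,0,0]]]';python3 -m inch '[[20,[0,0,0.06],[0,0,0]],[20,[0,0,0.04],[0,0,0]],[20,[0,0,0.01],[0,0,0]],[20,[0,0,0],[0,0,0]],[46,[0,0,0],[0,0,0]]]';python3 -m inch '[[46,[0,0,0],[0,0,0]],[46,[0,0,0],[0,0,0]],[46,[0,0,-0.3],[0,0,0]],[46,[0,0,-0.8],[0,0,0]],[46,[0,0,-0.9],[0,0,0]]]'; python3 -m inch '[[34,[-0.8,-0.8,0],[0,0,0]],[34,[-0.8,-0.8,0],[0,0,0]],[34,[-0.8,-0.8,0],[0,0,0]],[34,[-0.8,-0.8,0],[0,0,0]],[34,[-0.8,-0.8,0],[0,0,0]]]';python3 -m inch '[[34,[0,-0.6,0],[0,0,-1]],[34,[0,0,0],[0,0,-1]],[34,[0,0,0],[0,0,-1]],[34,[0,0,0],[0,0,-1]],[34,[0,0,0],[0,0,-1]]]';python3 -m inch '[[34,[0,0,0],[0,0,-1]],[34,[0,0,0],[0,0,-1]],[34,[0,0,0],[0,0,-1]],[34,[0,0,0],[0,0,-1]],[34,[0,0,0],[0,0,0]]]';python3 -c "
from h import *
survey();rows([*L2W(20,-268.5,0)[:2],.064],174.55)
im=cv2.imread('pics/last_top.png');R=rect(im,'top',85,-30,60,-310,-220,4);g=R.max(2)
for x in(0,15,30,40):
    e=np.nonzero(np.diff((g[:,int((x+30)*4)]<95).astype(int)))[0];print(x,np.round(-220-e/4,1))
h=cv2.cvtColor(im,cv2.COLOR_BGR2HSV);m=(((h[...,0]<8)|(h[...,0]>172))&(h[...,1]>130)).astype(np.uint8)
print('red',[(c.round(1),W2L(ray('top',c,.1)).round(1),s[4]) for c,s in blobs(m,20,900)[0]])"
```

```text
time: 58.8
tcp_pos: [0.626, 0.0664, 0.0331]
tool_rot: [-179.9, 0.0, 84.6]
force: [-1.1, 0.3, -0.3]
grip_width: 0.396
grasp_force: 20.0
time: 59.42
tcp_pos: [0.6267, 0.0668, 0.0286]
tool_rot: [180.0, -0.0, 84.6]
force: [0.6, 0.1, -0.6]
grip_width: 0.483
grasp_force: 0.0
time: 60.05
tcp_pos: [0.6261, 0.0668, 0.1298]
tool_rot: [-180.0, -0.0, 84.6]
force: [0.9, -0.9, 1.4]
grip_width: 0.524
grasp_force: 0.0
time: 60.68
tcp_pos: [0.4076, -0.1146, 0.1295]
tool_rot: [179.9, 0.1, 84.6]
force: [-0.0, -0.5, 0.2]
grip_width: 0.386
grasp_force: 0.0
time: 61.3
tcp_pos: [0.3791, -0.111, 0.1294]
tool_rot: [180.0, 0.1, 134.9]
force: [-0.1, -0.5, 0.2]
grip_width: 0.384
grasp_force: 0.0
time: 61.92
tcp_pos: [0.3791, -0.1109, 0.1292]
tool_rot: [-180.0, 0.1, 174.5]
force: [0.2, 0.6, 0.0]
grip_width: 0.389
grasp_force: 0.0
top nut1 0.56 [328.3 207.6] table [ 0.564 -0.024] tray locker [ -23. -193.] [191. 177. 169.]
top nut1 0.51 [316.1 189.2] table [0.618 0.01 ] tray locker [  27. -155.] [193. 181. 173.]
top cap1 0.72 [296.4 185.7] table [0.63  0.067] tray locker [ 34. -98.] [70. 89. 95.]
top cap1 0.57 [29
[... 212 characters left out ...]
ocker [-14. -10.] [159. 171. 168.]
scene nut1 0.56 [316.1 220.1] table [0.544 0.006] tray locker [ -28. -182.] [173. 175. 174.]
scene cap1 0.71 [357.3 213.2] table [0.619 0.09 ] tray locker [ 37. -94.] [49. 55. 57.]
scene cap1 0.55 [336.6 202.6] table [0.549 0.096] tray locker [-31. -94.] [52. 60. 63.]
scene cap1 0.43 [358.4 200.8] table [0.595 0.137] tray locker [  9. -51.] [45. 48. 48.]
tcp [ 0.3787 -0.1107  0.1285] [-180.     0.   174.5] rows: shift [-4.329  0.574  1.289] turn z -0.004
0 [-233.  -272.8]
15 [-233.  -273.2]
30 [-260. -273.]
40 [-266.5 -272.5]
red [(array([339.5, 123.2]), array([ 207.2, -209.1]), np.int32(315)), (array([221.4, 240. ]), array([-139.5,   86.9]), np.int32(91))]
```

All five are standing in their bays: the nuts at (-23,-193) and (27,-155), and the caps at (34,-98), (-33,-99) and (9,-53). The pin is still parked. Next I'll grasp the tab and slide the tray home.

```bash
python3 -m inch '[[34,[-0.86,0.11,0],[0,0,0]],[34,[-0.86,0.11,0],[0,0,0]],[34,[-0.86,0.11,0],[0,0,0]],[34,[-0.86,0.12,0],[0,0,0]],[34,[-0.88,0.12,0],[0,0,0]]]';python3 -m inch '[[34,[0,0,0],[0,0,0]],[34,[0,0,0],[0,0,0]],[34,[0,0,0],[0,0,0]]]';python3 -c "
from h import *
rows([*L2W(20,-268.5,0)[:2],.064],174.55)"
```

```text
time: 62.85
tcp_pos: [0.5977, -0.1025, 0.128]
tool_rot: [180.0, -0.0, 174.5]
force: [0.3, 0.2, 0.3]
grip_width: 0.383
grasp_force: 0.0
time: 63.22
tcp_pos: [0.5952, -0.1027, 0.1283]
tool_rot: [180.0, -0.0, 174.6]
force: [-0.3, 0.3, 0.4]
grip_width: 0.388
grasp_force: 0.0
tcp [ 0.5952 -0.1027  0.1283] [180.   -0.  174.6] rows: shift [-3.400e-02 -1.000e-03  1.285e+00] turn z 0.001
```

```bash
python3 -m inch '[[34,[-0.03,0,0.5],[0,0,0]],[34,[0,0,0.3],[0,0,0]],[34,[0,0,0.2],[0,0,0]],[34,[0,0,0.15],[0,0,0]],[34,[0,0,0.1],[0,0,0]]]' 30;python3 -m inch '[[34,[0,0,0],[0,0,0]],[4,[0,0,0],[0,0,0]],[4,[0,0,0],[0,0,0]],[4,[0,0,0],[0,0,0]],[4,[0,0,0],[0,0,0]]]';python3 -m inch '[[4,[0,0,0],[0,0,0]],[4,[0,0,0],[0,0,0]]]'
```

```text
time: 63.85
tcp_pos: [0.598, -0.1029, 0.0657]
tool_rot: [-180.0, 0.0, 174.6]
force: [0.3, 0.4, 0.2]
grip_width: 0.387
grasp_force: 0.0
time: 64.47
tcp_pos: [0.5982, -0.103, 0.0662]
tool_rot: [-180.0, 0.0, 174.6]
force: [0.2, -0.5, 1.5]
grip_width: 0.13
grasp_force: 30.0
time: 64.72
tcp_pos: [0.5982, -0.1029, 0.0662]
tool_rot: [-180.0, 0.0, 174.6]
force: [0.0, -0.5, 3.8]
grip_width: 0.136
grasp_force: 30.0
```

```bash
python3 -m inch '[[4,[0,0.04,0],[0,0,0]],[4,[0,0.08,0],[0,0,0]],[4,[0,0.12,0],[0,0,0]],[4,[0,0.16,0],[0,0,0]],[4,[0,0.16,0],[0,0,0]]]';python3 -m inch '[[4,[0,0.16,0],[0,0,0]],[4,[0,0.16,0],[0,0,0]],[4,[0,0.16,0],[0,0,0]],[4,[0,0.16,0],[0,0,0]],[4,[0,0.16,0],[0,0,0]]]';python3 -m inch '[[4,[0,0.16,0],[0,0,0]],[4,[0,0.16,0],[0,0,0]],[4,[0,0.16,0],[0,0,0]],[4,[0,0.16,0],[0,0,0]],[4,[0,0.16,0],[0,0,0]]]';python3 -m inch '[[4,[0,0.16,0],[0,0,0]],[4,[0,0.16,0],[0,0,0]],[4,[0,0.16,0],[0,0,0]],[4,[0,0.16,0],[0,0,0]],[4,[0,0.16,0],[0,0,0]]]';python3 -m inch '[[4,[0,0.16,0],[0,0,0]],[4,[0,0.16,0],[0,0,0]],[4,[0,0.16,0],[0,0,0]],[4,[0,0.16,0],[0,0,0]],[4,[0,0.16,0],[0,0,0]]]';python3 -m inch '[[4,[0,0.16,0],[0,0,0]],[4,[0,0.12,0],[0,0,0]],[4,[0,0.08,0],[0,0,0]],[4,[0,0.04,0],[0,0,0]],[4,[0,0,0],[0,0,0]]]';python3 -c "
from h import *
s=arm.state();print(W2L(s['tcp_pos']),s['force'])"
```

```text
time: 65.35
tcp_pos: [0.6009, -0.0746, 0.0662]
tool_rot: [-180.0, 0.0, 174.6]
force: [-0.4, -1.3, 4.2]
grip_width: 0.132
grasp_force: 30.0
time: 65.97
tcp_pos: [0.6048, -0.0347, 0.0662]
tool_rot: [-180.0, 0.1, 174.6]
force: [0.3, -2.7, 4.7]
grip_width: 0.136
grasp_force: 30.0
time: 66.6
tcp_pos: [0.6086, 0.0051, 0.0662]
tool_rot: [-180.0, 0.1, 174.6]
force: [1.2, -2.7, 4.7]
grip_width: 0.133
grasp_force: 30.0
time: 67.22
tcp_pos: [0.6125, 0.0449, 0.0661]
tool_rot: [-180.0, 0.1, 174.6]
force: [2.1, -2.5, 5.0]
grip_width: 0.136
grasp_force: 30.0
time: 67.85
tcp_pos: [0.6164, 0.0847, 0.0662]
tool_rot: [-180.0, 0.1, 174.6]
force: [4.5, -2.3, 4.6]
grip_width: 0.134
grasp_force: 30.0
time: 68.47
tcp_pos: [0.6183, 0.1049, 0.0662]
tool_rot: [180.0, 0.1, 174.6]
force: [4.2, -1.6, 4.9]
grip_width: 0.131
grasp_force: 30.0
[ 21.54540261 -59.57529823] [ 4.18041854 -1.55293607  4.94991158]
```

```bash
python3 -m inch '[[4,[0.01,0.04,0],[0,0,0]],[4,[0.01,0.04,0],[0,0,0]],[4,[0,0.04,0],[0,0,0]],[4,[0,0.04,0],[0,0,0]],[4,[0,0,0],[0,0,0]]]';python3 -m inch '[[4,[0,0.02,0],[0,0,0]],[4,[0,0.02,0],[0,0,0]],[4,[0,0.02,0],[0,0,0]],[4,[0,0,0],[0,0,0]],[4,[0,0,0],[0,0,0]]]';python3 -c "
from h import *
s=arm.state();print(W2L(s['tcp_pos']),s['force'])"
```

```text
time: 69.1
tcp_pos: [0.6191, 0.1126, 0.0662]
tool_rot: [180.0, 0.2, 174.6]
force: [8.6, -1.3, 1.7]
grip_width: 0.129
grasp_force: 30.0
time: 69.72
tcp_pos: [0.6194, 0.1154, 0.0662]
tool_rot: [180.0, 0.2, 174.6]
force: [7.7, -2.3, 0.5]
grip_width: 0.131
grasp_force: 30.0
[ 21.61253121 -49.07560375] [ 7.7079028  -2.29319025  0.53896551]
```

```bash
python3 -m inch '[[4,[-0.02,0.02,0],[0,0,0]],[4,[-0.02,0.02,0],[0,0,0]],[4,[0,0.02,0],[0,0,0]],[4,[0,0,0],[0,0,0]]]';python3 -m inch '[[4,[0,0.02,0],[0,0,0]],[4,[0,0.02,0],[0,0,0]],[4,[0,0,0],[0,0,0]],[4,[0,0,0],[0,0,0]]]';python3 -c "
from h import *
s=arm.state();print(W2L(s['tcp_pos']),s['force'])"
```

```text
time: 70.22
tcp_pos: [0.6194, 0.1158, 0.0662]
tool_rot: [-179.8, -0.1, 174.6]
force: [-1.3, -11.9, 8.9]
grip_width: 0.134
grasp_force: 30.0
time: 70.72
tcp_pos: [0.6194, 0.1158, 0.0661]
tool_rot: [-179.6, -0.1, 174.6]
force: [-2.4, -19.0, 11.7]
grip_width: 0.133
grasp_force: 30.0
[ 21.56906311 -48.62359756] [ -2.43050422 -18.9771601   11.70530425]
```

Solid against the home stop: 19 N with no further motion. I'll relax, release, retreat upward and aside, and check.

```bash
python3 -m inch '[[4,[0,-0.06,0],[0,0,0]],[4,[0,0,0],[0,0,0]],[34,[0,0,0],[0,0,0]],[34,[0,0,0],[0,0,0]],[34,[0,0,0],[0,0,0]]]';python3 -m inch '[[34,[0,0,0],[0,0,0]],[34,[0,0,-0.3],[0,0,0]],[34,[0,0,-0.8],[0,0,0]],[34,[0,0,-0.8],[0,0,0]],[34,[0,0,-0.8],[0,0,0]]]';python3 -m inch '[[34,[0.8,-0.6,0],[0,0,0]],[34,[0.8,-0.6,0],[0,0,0]],[34,[0.8,-0.6,0],[0,0,0]],[34,[0.8,-0.6,0],[0,0,0]],[34,[0,0,0],[0,0,0]]]';python3 - <<'E'
from h import *
s=arm.state();print(s["tcp_pos"],s["force"])
survey()
for n in("top","scene"):
    a=cv2.imread(f"pics/{n}0.png");b=cv2.imread(f"pics/last_{n}.png")
    # tab region shift vs. start, and bystanders change
    for nm,(P0,z) in {"front":(L2W(20,-40,60),0),"puller":(ray("top",(339,124),.05),0),"drift":(ray("top",(384,122),.05),0),"paste":(ray("top",(426,143),.05),0)}.items():
        u=proj(n,P0)[0].astype(int);r=20;A,B=[cv2.cvtColor(i[u[1]-r:u[1]+r,u[0]-r:u[0]+r],cv2.COLOR_BGR2GRAY).astype(float) for i in(a,b)]
        sh,resp=cv2.phaseCorrelate(A,B);print(n,nm,np.round(sh,2),round(resp,2),"meandiff",np.abs(A-B).mean().round(1))
h=cv2.cvtColor(cv2.imread("pics/last_top.png"),cv2.COLOR_BGR2HSV);m=(((h[...,0]<8)|(h[...,0]>172))&(h[...,1]>130)).astype(np.uint8)
print("red",[(c.round(1),W2L(ray("top",c,.1)).round(1),q[4]) for c,q in blobs(m,20,900)[0]])
E
```

```text
time: 71.35
tcp_pos: [0.6186, 0.1177, 0.0648]
tool_rot: [180.0, -0.1, 174.6]
force: [-0.5, -0.8, -0.1]
grip_width: 0.385
grasp_force: 0.0
time: 71.97
tcp_pos: [0.6198, 0.1172, 0.2034]
tool_rot: [180.0, 0.1, 174.6]
force: [0.8, 0.2, -0.1]
grip_width: 0.388
grasp_force: 0.0
time: 72.6
tcp_pos: [0.4472, 0.0119, 0.2017]
tool_rot: [-180.0, 0.0, 174.5]
force: [-0.4, 1.0, -0.2]
grip_width: 0.384
grasp_force: 0.0
[0.44721343 0.01187558 0.20165675] [-0.39321084  1.02107478 -0.22143042]
scene nut1 0.6 [365.6 182.4] table [0.569 0.223] tray locker [-24.  30.] [138. 142. 143.]
scene cap1 0.43 [361.3 192.1] table [0.582 0.175] tray locker [ -7. -15.] [124. 123. 125.]
top front [-0.1   0.07] 0.85 meandiff 2.9
top puller [ 0.04 -0.02] 0.9 meandiff 1.0
top drift [ 0.02 -0.02] 0.93 meandiff 1.0
top paste [-0.02  0.01] 0.88 meandiff 1.1
scene front [-0.04  0.01] 1.03 meandiff 3.6
scene puller [-0.02  0.05] 0.98 meandiff 2.4
scene drift [-0.01  0.01] 1.0 meandiff 3.2
scene paste [-0.03  0.02] 0.99 meandiff 2.7
red [(array([339.5, 123.2]), array([ 207.1, -209.1]), np.int32(316)), (array([221.4, 239.9]), array([-139.4,   87. ]), np.int32(92))]
```

```bash
python3 -c "
from bench import arm
print(arm.sign_off())"
```

```text
the job is handed in; nothing more can be done
None
```

The job is handed in: by the last camera and force checks the pin hangs parked in the notch, 2 nuts stand in the blue bay and 3 caps in the yellow bay (all that were there), the tray was eased fully home, and the puller, drift and can are unmoved.

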